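# Turn a carving panel square against its bench dogs

## Robot

A 6-joint arm with a two-finger parallel gripper is mounted at the origin on the work surface. World frame = base frame: x ahead of the robot, y to its left, z up, the work surface at z = 0. Lengths are in m, angles in rad, forces in N, time in s.
With the tool pointing down it reaches from about 0.35 to 0.975 m from the base axis. Payload 4.9 kg.
Tool frame: the origin (TCP) lies at the very end of the fingers, on their centre line; the grasp point (between the pads) lies manip.grip_point_offset behind it (manip.grip_point_offset is the distance from the TCP to the grasp point, in m); z points along the fingers, y is the line along which they close (so a half turn about z gives the same grasp; the last joint's range is limited). The gripper opens to 85 mm and grips with 20 to 120 N. Pads are 22 mm wide; open, the fingers measure 114 mm over their backs; the gripper's body (76 mm by 85 mm) begins 54 mm behind the grasp point. The pads swing forward as they close: fully open they stand 13 mm farther back than shut.
Start: joints at [-1.309, 0.053, 1.613, -0, 1.476, -0.119], TCP at [0.232, -0.58, 0.231] pointing down, gripper open.
Joint ranges: [-3.01, 3.01], [-1.01, 2.22], [0.06, 2.58], [-1.02, 4.17], [0.09, 2.62], [-3.14, 3.14]. Speed limits (rad/s): [2.57, 2.57, 3.14, 3.14, 3.14, 3.14].

## Interface

Orientations are given as a unit quaternion [w, x, y, z].
In Python, from plant import manip gives the robot as it stands.
- The arm moves only by the shell command python3 -m crank 'ROWS' [OPENING]. ROWS is JSON, a list of rows, each an object of numbers: "x", "y", "z": the shift along the tool's x, y, z in cm; "turn": the turn about the tool's z in rad. In form: [{"x": .., "y": .., "z": .., "turn": ..}, ...]. A call has 1 to 5 rows; each row shifts and turns the commanded pose from where the row before left it, along the tool's axes as they then stand; what a row does not reach is not made up. A row lasts 1/10 s, in which the tool goes at most 50 mm and 8.59 degrees, less where a joint would pass 70% of its speed; a pose out of reach is approached as far as the arm can. A call with a gripper value outside its range is refused whole. OPENING is the opening in per cent of the stroke, from 0 (shut) to 100 (fully open), set as the call begins (- or left out, the last holds). The fingers move at their own pace and stop on an object; the grip force is fixed at half the most. Time passes only in rows, so rows that do not move let the fingers close. It gives the time, the measured TCP pose, the force, the opening and the grip force at its end, in the units of the state.
- manip.state(): the state, without advancing time (a new reading comes with each control period).
- manip.grab_frame(name): name is "scene" or "top"; returns (picture, depth): 400x640x3 uint8, red, green, blue; 400x640 float32, m along the optical axis (not along the pixel's ray), 0 where there is no reading.
- manip.camera_model(name): a dict with "mtx" (3x3 intrinsics, pixels), "k1" (the pictures are not rectified: a ray, as slopes to the right and down, at radius r is drawn at 1 + k1 r^2 times it, then the intrinsics apply), "world_to_cam" (4x4, takes a point from world to camera coordinates). Camera axes: x right, y down, z forward; pixel columns grow to the right and rows downward; lengths in m; the calibration is good to about 2 mm. A picture is of the moment at which its call begins. camera_model takes no time and is no camera call.
- manip.job_done(): hands the job in; it is judged then, once.
The state is a dict: "time": time; "joint_pos": joint angles; "joint_vel": joint speeds; "joint_efforts": joint torques, N m; "tool_pos": TCP position; "tool_rot": TCP orientation; "contact_force": force on the tool from outside, world axes, zero at the start; "ft_torque": the same for the moment, N m; "gripper_width": opening from 0.0 (shut) to 1.0 (fully open); "grasp_force": force on a finger pad.
Only numpy, scipy, OpenCV 4.12 (cv2) and the standard library are available. Lean on these libraries where they do the work, as an engineer would, in place of code of your own. Each camera call takes 0.05 s, during which the arm holds its last target. There are 200 camera calls.

## Task

Get the panel ready for the next row of carving: first lift the red-handled gouge out of the panel's way and lay it, not drop it, fully down inside the tool tray. Then, without lifting the panel and keeping its left slot on the left brass dog, push the opposite near corner so that the panel turns round that dog until its far edge lies snug against the right dog, and finally swing the wooden button over the panel to hold it. Do not touch the lamp and leave the other tools where they are.

Things in the scene. Friction and masses are not known exactly. Their poses are not given: they have to be found in the camera images.
- board: Plywood carving board fixed on the bench, 400 (x) x 360 (y) x 18 mm thick. Origin: centre of its underside, on the bench top; its x axis points away from the robot, y to the left, z up. It carries the two dogs and the post of the turn button.
- dog_left (a point): Left brass bench dog, an upright round pin 19 mm in diameter standing 24 mm out of the board; this point is the centre of its top. The slot in the panel's left end stands round it from the start. Axes as the board's.
- dog_right (a point): Right brass bench dog, same size, at 36.5 mm along the board's +x and 165 mm along its -y from the left one: the stop for the panel's far edge. Centre of its top.
- panel: Loose pale wood panel, 120 (x) x 210 (y) x 24 mm, 0.3 kg, lying on the board. Each end has an open slot 21 mm wide, 22 mm deep, by the far corner. Origin: underside, in the left slot, 10 mm from its bottom, on the left dog's axis. In its frame the wood spans x -93.5..26.5, y -198..12 mm. Starts turned 0.55 to 0.75 rad clockwise from the board; home when its axes are parallel to the board's.
- panel_corner (a point): The panel's near right corner, on its top face, at (-93.5, -198, 24) mm in the panel's frame, opposite the slot on the left dog. Pushing the near edge here on an arc round the left dog, away from the robot, presses the slot on its dog; dragging it to the right would draw it off. The right dog stops the turn. Axes as the panel's.
- gouge_handle (a point): Middle of the handle of the loose red palm gouge lying in the panel's way: handle 56 long x 26 wide x 26 mm high, flat underside 13 mm below this point. x axis: along the tool to the blade. Tool 122 mm long, 0.09 kg, blade level 13 mm up, balanced about 8 mm ahead of this point. Its centre line is about 45 mm from the panel's far edge.
- gouge_tip (a point): Cutting edge of the red gouge, 94 mm ahead of the handle's middle along its x axis.
- tray: Open dark wooden tool tray fixed on the bench, to the left or right of the board, 200 (its x) x 160 (its y) mm outside, 34 mm high, walls and floor 5 mm. Origin: centre of its underside. The spare gouge lies along its -y side; the +y side is free for the red gouge, parallel to the tray's x.
- spare_handle (a point): Bystander: a brown palm gouge of the same shape lying in the tray, along the tray's x with its blade to +x; middle of its handle.
- button (a joint): Dark wooden turn button, a flat bar 24 mm wide, 12 mm thick, on a post right of the panel, 2.5 mm above the panel's top. 0: the bar points along the board's +x, clear of the panel; grows counter-clockwise from above; at 1.57 rad it points to the board's +y, over the panel; stop at 1.62. Starts between -0.4 and 0.35; light friction holds it.
- button_pivot (a point): Axis of the turn button, at the bar's underside, 44.5 mm above the bench.
- button_knob (a point): Centre of the top of the round wooden knob (16 mm in diameter, 30 mm high, standing on the bar) on the turn button, 58 mm from its axis, 86.5 mm above the bench.
- lamp: Fixed LED lamp, not to be touched. Origin and axes: the board's to within 12 mm and 0.04 rad. A level bar 56 (x) x 320 (y) mm, centred over its origin, hangs 215 to 235 mm above the bench, over the near edge of the panel's home, so a tool pushing there must lean back to the robot by 25 to 40 degrees. A 16 mm rod at 245 mm joins its left end to a post at (200, 280) mm.
- mallet: Bystander: round wooden carver's mallet standing on its head, 92 mm across and 237 mm high, on the other side of the board from the tray. Origin: centre of its underside.
- oil: Bystander: amber oil bottle, 50 mm in diameter and 115 mm high, to the right of the board. Origin: centre of its underside.
- stone: Bystander: grey slip stone 90 x 36 x 22 mm lying on the board's near right part. Origin: centre of its underside.
There are look-alikes about, which are no part of the job. Several things have the shape of the panel; the one meant has the colours described above.

How it is judged:
By the outcome, as a careful person would: the job done as asked, in the order asked, and still so for the second after the job is handed in, with the robot touching nothing.
It also fails if it takes over 72 s, if anything falls off the work surface, if the arm or the gripper's body presses on something with over 40 N, if the wrist force passes 120 N, or if a joint passes its speed limit or range.

## Working session

There is one attempt and no reset: what is moved stays moved. The work goes in short steps, Python scripts to look and compute and a shell command to move; the robot and the scene stay as the last step left them, time stands still between calls to the robot, and variables do not carry over. Pictures are saved under pics/ and viewed, at most 10 in all, crops included, and the job is handed in when it is done.

```bash
ls; mkdir -p pics
python3 - <<'E'
from plant import manip
import cv2,numpy as np
print(manip.state(), manip.grip_point_offset)
for n in("scene","top"):
    p,d=manip.grab_frame(n); cv2.imwrite(f"pics/{n}0.png",p[:,:,::-1]); np.savez(f"{n}0.npz",p=p,d=d)
    print(manip.camera_model(n))
E
```

```text
pics
{'time': 0.0, 'joint_pos': array([-1.30900764e+00,  5.33695827e-02,  1.61429939e+00, -1.22513302e-05,
        1.47598096e+00, -1.18979237e-01]), 'joint_vel': array([-0.00034569,  0.00051676, -0.00025786,  0.00169621,  0.0014065 ,
        0.00053749]), 'joint_efforts': array([-5.11965281e-04, -3.93688238e+01, -3.70175672e+01, -9.79650622e-05,
        7.12157664e-03,  8.62424713e-06]), 'tool_pos': array([ 0.23211843, -0.57962978,  0.2300519 ]), 'tool_rot': array([-1.02558366e-03,  9.81931018e-01,  1.89236409e-01, -7.94693623e-05]), 'contact_force': array([ 0.34428045, -0.42824246, -0.45075116]), 'ft_torque': array([-0.07289319,  0.0591719 , -0.01476586]), 'grasp_force': 0.0, 'gripper_width': 0.9986974750218048} 0.0187
{'mtx': array([[432.7632233 ,   0.        , 320.80239916],
       [  0.        , 432.7632233 , 198.44156678],
       [  0.        ,   0.        ,   1.        ]]), 'k1': -0.07514756598955635, 'world_to_cam': array([[ 0.43376691,  0.90090484, -0.01472212, -0.18404956],
       [ 0.71410378, -0.3536982 , -0.60411371, -0.2608953 ],
       [-0.54945615,  0.25153141, -0.79676213,  1.49267246],
       [ 0.        ,  0.        ,  0.        ,  1.        ]])}
{'mtx': array([[416.64809238,   0.        , 316.28189087],
       [  0.        , 416.64809238, 197.80306303],
       [  0.        ,   0.        ,   1.        ]]), 'k1': -0.06696636839942437, 'world_to_cam': array([[-0.02513168, -0.99966734,  0.00579709, -0.01917398],
       [-0.97748714,  0.02335802, -0.20969809,  0.48888242],
       [ 0.20949292, -0.01093665, -0.977749  ,  1.3524357 ],
       [ 0.        ,  0.        ,  0.        ,  1.        ]])}
```

View pics/top0.png

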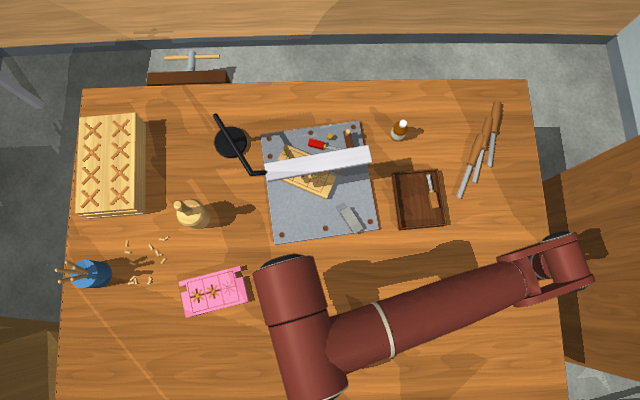

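View pics/scene0.png

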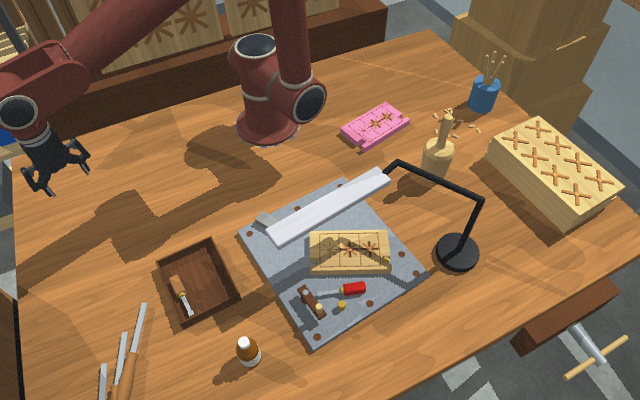

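The top view shows the board at about (265–378, 122–243), the tray at (420,200), the red gouge at (317,144) and the lamp bar at (318,163). The scene view shows the gouge at (353,288), the button at (310,300) and the spare gouge in the tray at (182,297). I'll take enlarged crops to get pixel positions.

```bash
cat > h.py <<'E'
from plant import manip
import cv2,numpy as np
def ray(n,u,v):
    c=manip.camera_model(n);K=c["mtx"];p=np.array([(u-K[0,2])/K[0,0],(v-K[1,2])/K[1,1]]);q=p.copy()
    for _ in range(20): q=p/(1+c["k1"]*(q@q))
    T=np.array(c["world_to_cam"]);R=T[:3,:3]
    return -R.T@T[:3,3], R.T@np.array([q[0],q[1],1])
def at(n,u,v,z):
    o,d=ray(n,u,v); return (o+d*(z-o[2])/d[2])
def proj(n,X):
    c=manip.camera_model(n);T=np.array(c["world_to_cam"]);K=c["mtx"]
    P=np.atleast_2d(X)@T[:3,:3].T+T[:3,3];q=P[:,:2]/P[:,2:];q=q*(1+c["k1"]*(q**2).sum(1,keepdims=True))
    return q*[K[0,0],K[1,1]]+K[:2,2]
def dep(n,d,u,v):
    o,r=ray(n,u,v); return o+r*d[int(round(v)),int(round(u))]
def crop(img,x0,y0,x1,y1,s,fn):
    c=cv2.resize(img[y0:y1,x0:x1,::-1],None,fx=s,fy=s,interpolation=cv2.INTER_CUBIC)
    for x in range(x0,x1,20): cv2.putText(c,str(x),((x-x0)*s,8),0,.3,(0,0,0),1); cv2.line(c,((x-x0)*s,8),((x-x0)*s,14),(0,0,255),1)
    for y in range(y0,y1,20): cv2.putText(c,str(y),(0,(y-y0)*s+3),0,.3,(0,0,0),1); cv2.line(c,(18,(y-y0)*s),(26,(y-y0)*s),(0,0,255),1)
    cv2.imwrite(fn,c)
E
python3 - <<'E'
from h import *
crop(np.load("top0.npz")["p"],255,110,455,250,4,"pics/topc.png")
crop(np.load("scene0.npz")["p"],150,160,435,360,2 and 3,"pics/sc.png") if 0 else crop(np.load("scene0.npz")["p"],235,165,435,315,4,"pics/sc.png")
E
```

```text
(no output)
```

View pics/topc.png

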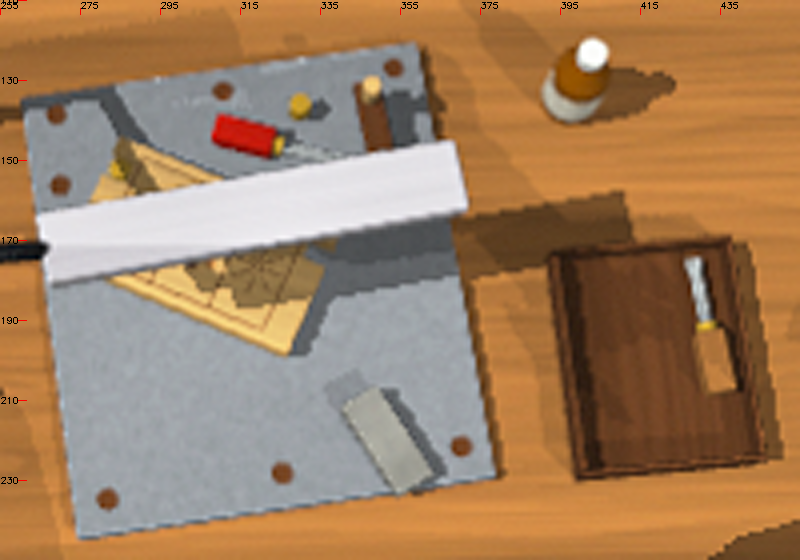

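View pics/sc.png

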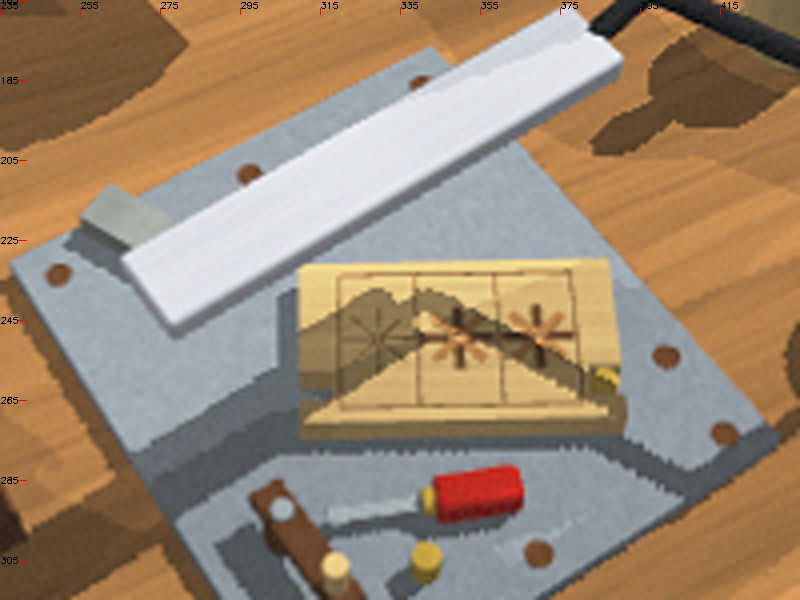

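The crops show these pixel positions:

| Item | Top | Scene |
|---|---|---|
| Board corners | (260,136), (359,121), (380,229), (274.5,245) | – |
| Gouge handle | (316,144) | (354.5,288) |
| Gouge tip | – | (317,293) |
| Right dog | (330,135) | (342,302) |
| Knob | (348,131) | (319,306) |
| Panel near right corner | (327,196) | (310,231) |

```bash
cat > m1.py <<'E'
from h import *
np.set_printoptions(precision=4,suppress=True)
T=lambda x,y,z:at("top",255+x/4,110+y/4,z)
S=lambda x,y,z:at("scene",235+x/4,165+y/4,z)
B=np.array([T(22,103,.018),T(415,43,.018),T(500,477,.018),T(78,540,.018)])
def rect(P,lx,ly,nm):
    c=P.mean(0);ex=(P[0]+P[1]-P[2]-P[3]);ey=P[0]-P[1]+P[3]-P[2]
    a=np.arctan2(ex[1],ex[0]);b=np.arctan2(-ey[0],ey[1])
    print(nm,c,"yaw",a,b,"sizes",np.linalg.norm(ex)/2,lx,np.linalg.norm(ey)/2,ly);return c,(a+b)/2
rect(B,.4,.36,"board")
print("board FR/NR? scene left corner",S(10,262,.018),B[1:3], "scene far? ",S(778,435,.018),B[0])
rect(np.array([T(550,255,.034),T(730,237,.034),T(770,460,.034),T(578,478,.034)]),.2,.16,"tray")
rect(np.array([T(38,215,.235),T(452,142,.235),T(467,208,.235),T(52,283,.235)]),.056,.32,"lamp")
for n,t,s,z in [("dogR",(300,99),(427,549),.042),("dogL",(119,170),(606,374),.042),("knob",(372,84),(335,562),.0865),("handle top",(243,133),(475,485),.044),("corner",(290,345),(300,265),.042)]:
    print(n,T(*t,z)[:2],S(*s,z)[:2])
print("tip",S(328,512,.031)[:2],"pivot",S(282,507,.058)[:2],"leftnear",S(609,260,.042)[:2], "farright",S(302,417,.042)[:2],"farleft",S(626,400,.042)[:2])
print("ferrule",S(430,500,.031)[:2],T(278,143,.031)[:2])
for z,p in ((.031,(430,320)),): pass
d=np.load("top0.npz")["d"]
for n,(x,y) in dict(lamp=(250,215),board=(300,480),tray=(620,360),sparehandle=(715,360),handle=(243,133)).items(): print(n,dep("top",d,255+x/4,110+y/4))
print("spare",T(714,357,.031),T(692,262,.02))
E
python3 m1.py
```

```text
board [ 0.555  -0.0405  0.018 ] yaw 0.12961772068910843 0.13083601657678073 sizes 0.3966014550094282 0.4 0.359820964972896 0.36
board FR/NR? scene left corner [ 0.3871 -0.2401  0.018 ] [[ 0.7763 -0.1919  0.018 ]
 [ 0.3808 -0.2459  0.018 ]] scene far?  [0.7354 0.1637 0.018 ] [0.7271 0.1621 0.018 ]
tray [ 0.4795 -0.3848  0.034 ] yaw 0.07335582873878346 0.07310354620671577 sizes 0.19653948316033343 0.2 0.16276443682301636 0.16
lamp [ 0.5552 -0.038   0.235 ] yaw 0.17897800252238488 0.16055347050384833 sizes 0.05309615740898167 0.056 0.3142032055313654 0.32
dogR [ 0.7158 -0.0852] [ 0.7134 -0.082 ]
dogL [0.6541 0.0743] [0.6572 0.0775]
knob [ 0.7113 -0.1448] [ 0.714  -0.1433]
handle top [ 0.6848 -0.0343] [ 0.6896 -0.0363]
corner [ 0.4949 -0.0695] [ 0.4932 -0.065 ]
tip [ 0.6602 -0.1236] pivot [ 0.6565 -0.1521] leftnear [0.5824 0.1245] farright [ 0.5983 -0.1123] farleft [0.6792 0.0793]
ferrule [ 0.681  -0.0629] [ 0.6794 -0.065 ]
lamp [ 0.5517 -0.0353  0.2378]
board [ 0.383  -0.0755  0.0143]
tray [ 0.4829 -0.3596  0.0037]
sparehandle [ 0.4753 -0.4353  0.0313]
handle [ 0.6855 -0.0343  0.0418]
spare [ 0.478  -0.4348  0.031 ] [ 0.5658 -0.4258  0.02  ]
```

Estimates are consistent: board yaw 0.130, 169–170 mm between the dogs, gouge 92 mm from handle to tip, panel yaw about -0.41. I'll start by raising the arm, turning and moving over the gouge.

```bash
python3 -m crank '[{"z":-2,"turn":-0.15},{"z":-2,"turn":-0.15},{"z":-2,"turn":-0.15},{"z":-2,"turn":-0.15},{"z":-2,"turn":-0.15}]' 47; python3 -m crank '[{"turn":-0.15},{"x":4.4,"y":1.9},{"x":4.4,"y":1.9},{"x":4.4,"y":1.9},{"x":4.4,"y":1.9}]'
cat >> h.py <<'E'
from scipy.spatial.transform import Rotation as Ro
def rot(s): q=s["tool_rot"]; return Ro.from_quat([q[1],q[2],q[3],q[0]])
def go(target,yaw=None):
    s=manip.state();R=rot(s).as_matrix();d=np.array(target)-s["tool_pos"]
    y=np.arctan2(R[1,0],R[0,0])
    print("t",round(s["time"],2),"pos",s["tool_pos"].round(4),"yawx",y.round(4),"tilt",np.degrees(np.arccos(-R[2,2])).round(2),"F",s["contact_force"].round(1),"w",round(s["gripper_width"],3),"gf",round(s["grasp_force"],1))
    print("  shift cm",(R.T@d*100).round(2),"len",np.linalg.norm(d).round(4),"turn", None if yaw is None else round(y-yaw,3))
    open("log.txt","a").write(repr((s["joint_pos"].tolist(),s["tool_pos"].tolist(),s["tool_rot"].tolist()))+"\n")
E
python3 -c "
from h import *
go([.6856,-.0401,.25],1.281);print(manip.state()['joint_pos'])"
```

```text
t 0.1 pos [ 0.2321 -0.5797  0.2302] yawx 0.3808 tilt 0.1 F [ 0.7  0.7 -0.2] w 1.004 gf 0.0
  shift cm [ 62.15 -33.25  -1.91] len 0.7051 turn -0.9
[-1.30900797e+00  5.32854704e-02  1.61414907e+00  1.71910189e-05
  1.47596432e+00 -1.18988619e-01]schema error: expected keys x, y, z, turn
schema error: expected keys x, y, z, turn
```

```bash
python3 -m crank '[{"x":0,"y":0,"z":-2,"turn":-0.15},{"x":0,"y":0,"z":-2,"turn":-0.15},{"x":0,"y":0,"z":-2,"turn":-0.15},{"x":0,"y":0,"z":-2,"turn":-0.15},{"x":0,"y":0,"z":-2,"turn":-0.15}]' 47; python3 -c "
from h import *
go([.6856,-.0401,.32],1.281)"; python3 -m crank '[{"x":0,"y":0,"z":0,"turn":-0.15},{"x":4.4,"y":1.9,"z":0,"turn":0},{"x":4.4,"y":1.9,"z":0,"turn":0},{"x":4.4,"y":1.9,"z":0,"turn":0},{"x":4.4,"y":1.9,"z":0,"turn":0}]'
python3 -c "
from h import *
go([.6856,-.0401,.32],1.281)"
```

```text
time: 0.6
tool_pos: [0.2322, -0.5799, 0.3314]
tool_rot: [-0.001, 0.843, 0.538, 0.0]
contact_force: [0.2, -0.3, -0.2]
gripper_width: 0.473
grasp_force: 0.0
t 0.6 pos [ 0.2322 -0.5799  0.3314] yawx 1.137 tilt 0.07 F [ 0.2 -0.3 -0.2] w 0.473 gf 0.0
  shift cm [68.04 18.45  1.18] len 0.705 turn -0.144
time: 1.1
tool_pos: [0.3561, -0.4317, 0.3307]
tool_rot: [-0.0, 0.802, 0.597, 0.0]
contact_force: [0.9, 0.2, -0.6]
gripper_width: 0.468
grasp_force: 0.0
t 1.1 pos [ 0.3561 -0.4317  0.3307] yawx 1.2801 tilt 0.05 F [ 0.9  0.2 -0.6] w 0.468 gf 0.0
  shift cm [46.96 20.34  1.09] len 0.5118 turn -0.001
```

```bash
python3 -m crank '[{"x":4.5,"y":1.95,"z":0,"turn":0},{"x":4.5,"y":1.95,"z":0,"turn":0},{"x":4.5,"y":1.95,"z":0,"turn":0},{"x":4.5,"y":1.95,"z":0,"turn":0},{"x":4.5,"y":1.95,"z":0,"turn":0}]' >/dev/null;python3 -c "
from h import *
go([.6856,-.0401,.32],1.281)"; python3 -m crank '[{"x":4.5,"y":1.95,"z":0,"turn":0},{"x":4.5,"y":1.95,"z":0,"turn":0},{"x":4.5,"y":1.95,"z":0,"turn":0},{"x":4.5,"y":1.95,"z":0,"turn":0},{"x":1,"y":0.4,"z":0,"turn":0}]'>/dev/null
python3 - <<'E'
from h import *
go([.6856,-.0401,.25],1.281)
from scipy.optimize import least_squares
L=[eval(l) for l in open("log.txt")]
def f(p):
    a1,d1,l2,l3,off,l6=p;r=[]
    for q,t,_ in L:
        R=a1+l2*np.sin(q[1])+l3*np.sin(q[1]+q[2])+off*np.cos(q[1]+q[2])
        Z=d1+l2*np.cos(q[1])+l3*np.cos(q[1]+q[2])-off*np.sin(q[1]+q[2])-l6
        r+= [np.hypot(*t[:2])-R,t[2]-Z]
    return r+list(1e-3*(np.array(p)-[0,.3,.45,.45,0,.25]))
s=least_squares(f,[0,.3,.45,.45,0,.25]);print(s.x,np.abs(s.fun).max())
print(manip.state()['joint_pos'])
p,d=manip.grab_frame("scene");np.savez("s1.npz",p=p,d=d);cv2.imwrite("pics/s1.png",p[:,:,::-1])
E
```

```text
t 1.6 pos [ 0.514  -0.2437  0.3308] yawx 1.2808 tilt 0.03 F [ 1.  -1.1  0.1] w 0.472 gf 0.0
  shift cm [24.41 10.62  1.08] len 0.2665 turn -0.0
t 2.1 pos [ 0.6478 -0.0829  0.3299] yawx 1.2857 tilt 0.12 F [ 0.3  0.8 -1. ] w 0.476 gf 0.0
  shift cm [5.16 2.44 7.99] len 0.0982 turn 0.005
[0.00426208 0.25640876 0.42200371 0.60978576 0.09563583 0.29359124] 0.0001597857593691176
[-2.41716935e-01  8.04134100e-02  1.42175961e+00  1.28668997e-03
  1.64112504e+00  4.34701185e-02]
```

View pics/s1.png

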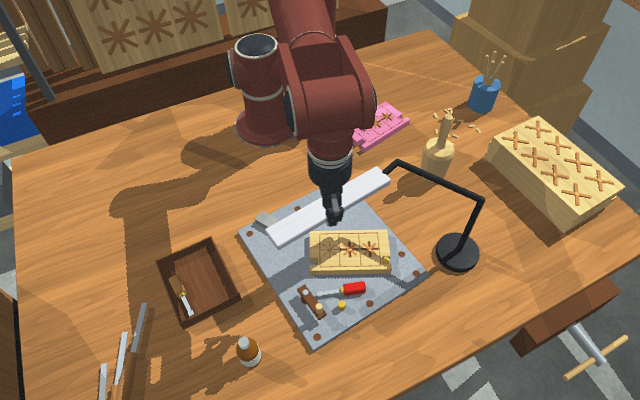

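Run:
```python
from h import *
d=np.load("s1.npz")["d"];np.set_printoptions(precision=3,suppress=True)
for u,v in [(333,200),(333,190),(331,178),(330,165),(330,155),(345,140),(345,120),(345,100),(335,80),(320,50),(310,25)]: print(u,v,dep("scene",d,u,v))
print(manip.state()["time"]); go([.6856,-.0401,.32],1.281)
```

```text
333 200 [ 0.692 -0.099  0.439]
333 190 [ 0.684 -0.095  0.456]
331 178 [ 0.683 -0.098  0.488]
330 165 [ 0.679 -0.098  0.515]
330 155 [ 0.681 -0.099  0.542]
345 140 [ 0.685 -0.076  0.567]
345 120 [ 0.69  -0.08   0.613]
345 100 [ 0.679 -0.075  0.638]
335 80 [ 0.645 -0.073  0.648]
320 50 [ 0.544 -0.049  0.629]
310 25 [ 0.498 -0.044  0.647]
2.15
t 2.15 pos [ 0.647 -0.084  0.33 ] yawx 1.2853 tilt 0.12 F [-1.3  0.4 -0.5] w 0.469 gf 0.0
  shift cm [5.24 2.43 0.98] len 0.0586 turn 0.004
```

Wrist clearance over the lamp works out at about 40 mm or more. I'll finish positioning and descend.

```bash
python3 -m crank '[{"x":4.3,"y":2.0,"z":0,"turn":0},{"x":0.94,"y":0.43,"z":1,"turn":0},{"x":0,"y":0,"z":4.5,"turn":0},{"x":0,"y":0,"z":4.5,"turn":0},{"x":0,"y":0,"z":0,"turn":0}]' >/dev/null;python3 -c "
from h import *
go([.6856,-.0401,.024],1.281)"; python3 -m crank '[{"x":0,"y":0,"z":4.5,"turn":0},{"x":0,"y":0,"z":4.5,"turn":0},{"x":0,"y":0,"z":4,"turn":0},{"x":0,"y":0,"z":0,"turn":0},{"x":0,"y":0,"z":0,"turn":0}]'>/dev/null
python3 - <<'E'
from h import *
go([.6856,-.0401,.024],1.281)
p,d=manip.grab_frame("scene");np.savez("s2.npz",p=p,d=d);crop(p,235,165,435,315,4,"pics/s2.png")
E
```

```text
t 2.65 pos [ 0.6792 -0.0442  0.2215] yawx 1.2797 tilt 0.94 F [-0.3 -0.7 -1.3] w 0.471 gf 0.0
  shift cm [ 0.63  0.81 19.73] len 0.1976 turn -0.001
t 3.15 pos [ 0.6849 -0.0446  0.1032] yawx 1.28 tilt 0.06 F [ 0.2 -0.8  1.8] w 0.469 gf 0.0
  shift cm [ 0.45 -0.07  7.92] len 0.0793 turn -0.001
```

View pics/s2.png

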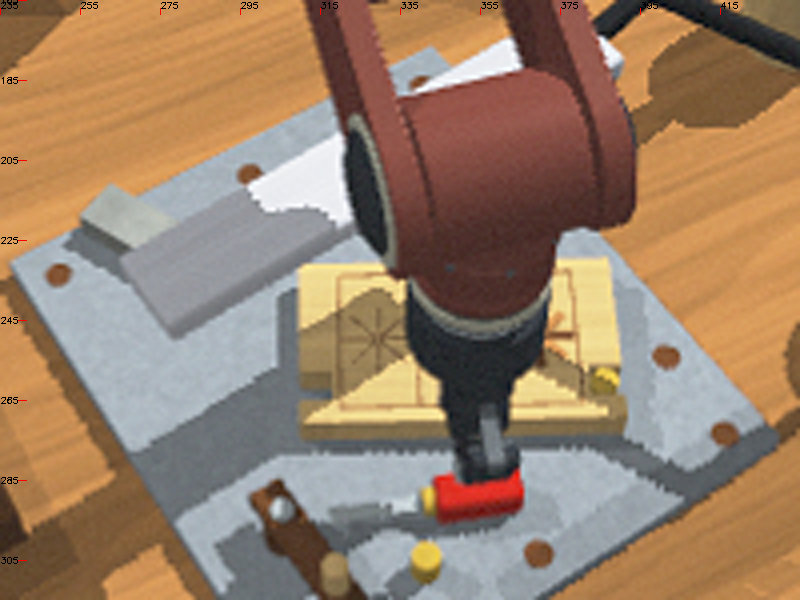

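The gripper stands above the handle and is aligned with it, handle at crop (478,492) and fingers at (488,450). I'll descend and grip.

```bash
python3 -m crank '[{"x":0.4,"y":0,"z":2,"turn":0},{"x":0,"y":0,"z":2,"turn":0},{"x":0,"y":0,"z":2,"turn":0},{"x":0,"y":0,"z":1.9,"turn":0},{"x":0,"y":0,"z":0,"turn":0}]' ;python3 -c "
from h import *
go([.6856,-.0401,.024],1.281)"; python3 -m crank '[{"x":0,"y":0,"z":0,"turn":0},{"x":0,"y":0,"z":0,"turn":0},{"x":0,"y":0,"z":0,"turn":0},{"x":0,"y":0,"z":0,"turn":0}]' 0
python3 -m crank '[{"x":0,"y":0,"z":-1,"turn":0},{"x":0,"y":0,"z":-2,"turn":0},{"x":0,"y":0,"z":-3,"turn":0},{"x":0,"y":0,"z":-4,"turn":0},{"x":0,"y":0,"z":0,"turn":0}]'
python3 - <<'E'
from h import *
go([.6856,-.0401,.024],1.281)
p,d=manip.grab_frame("scene");np.savez("s3.npz",p=p,d=d);crop(p,235,165,435,315,4,"pics/s3.png")
E
```

```text
time: 3.7
tool_pos: [0.6851, -0.0399, 0.0218]
tool_rot: [-0.001, 0.802, 0.597, -0.001]
contact_force: [-0.5, -0.3, 0.1]
gripper_width: 0.476
grasp_force: 0.0
t 3.7 pos [ 0.6851 -0.0399  0.0218] yawx 1.2807 tilt 0.09 F [-0.5 -0.3  0.1] w 0.476 gf 0.0
  shift cm [-0.    0.05 -0.22] len 0.0023 turn -0.0
time: 4.1
tool_pos: [0.6868, -0.0401, 0.0242]
tool_rot: [0.001, 0.802, 0.598, 0.001]
contact_force: [-0.1, -0.5, 4.0]
gripper_width: 0.288
grasp_force: 61.4
time: 4.6
tool_pos: [0.6897, -0.0404, 0.1307]
tool_rot: [0.005, 0.802, 0.598, 0.004]
contact_force: [1.1, -0.8, 1.2]
gripper_width: 0.29
grasp_force: 61.0
t 4.6 pos [ 0.6897 -0.0404  0.1307] yawx 1.2809 tilt 0.72 F [ 1.1 -0.8  1.2] w 0.29 gf 61.0
  shift cm [-0.1  -0.53 10.67] len 0.1068 turn -0.0
```

View pics/s3.png

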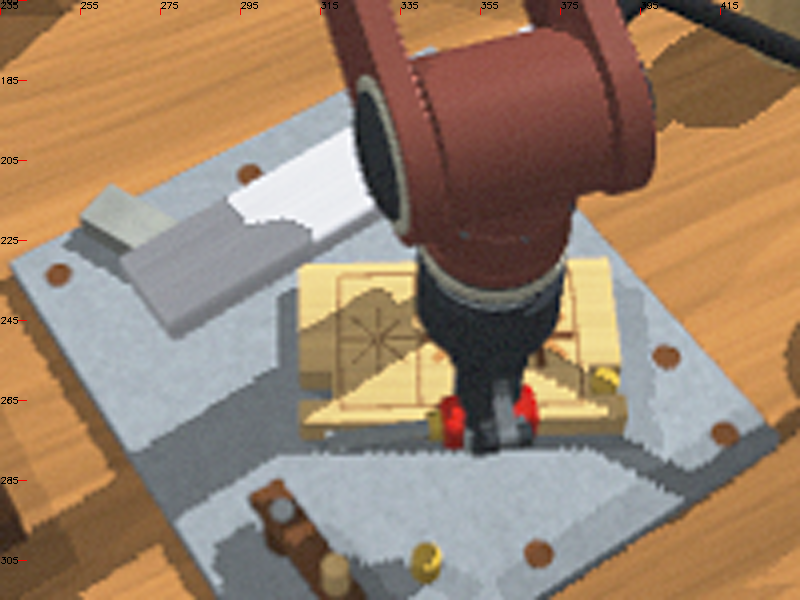

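The gouge is held between the fingers at crop (490,420) and the panel has not moved. Next I'll raise it, turn it and carry it to the tray.

```bash
python3 -m crank '[{"x":0,"y":0,"z":-4,"turn":0},{"x":0,"y":0,"z":-4,"turn":0.12},{"x":0,"y":0,"z":-4,"turn":0.12},{"x":0,"y":0,"z":-4,"turn":0.12},{"x":0,"y":0,"z":0,"turn":0.12}]'|head -2; python3 -m crank '[{"x":0,"y":0,"z":0,"turn":0.15},{"x":0,"y":0,"z":0,"turn":0.15},{"x":0,"y":0,"z":0,"turn":0.15},{"x":0,"y":0,"z":0,"turn":0.15},{"x":0,"y":0,"z":0,"turn":0.13}]'|head -2
python3 -c "
from h import *
go([.5052,-.3528,.28],.073)"
```

```text
time: 5.15
tool_pos: [0.6878, -0.0402, 0.29]
time: 5.65
tool_pos: [0.6847, -0.0397, 0.2804]
t 5.65 pos [ 0.6847 -0.0397  0.2804] yawx 0.0651 tilt 0.18 F [-0.   0.2 -1. ] w 0.288 gf 60.9
  shift cm [-19.95  30.07   0.08] len 0.3609 turn -0.008
```

```bash
python3 -m crank '[{"x":-2,"y":3,"z":-0.5,"turn":0},{"x":-2.5,"y":3.8,"z":-0.5,"turn":0},{"x":-2.5,"y":3.8,"z":0,"turn":0},{"x":-2.5,"y":3.8,"z":0,"turn":0},{"x":-2.5,"y":3.8,"z":0,"turn":0}]'|head -2; python3 -m crank '[{"x":-2.5,"y":3.8,"z":0,"turn":0},{"x":-2.5,"y":3.8,"z":0,"turn":0},{"x":-2.0,"y":3.0,"z":0,"turn":-0.008},{"x":-0.9,"y":1.2,"z":0,"turn":0},{"x":0,"y":0,"z":0,"turn":0}]'|head -2
python3 - <<'E'
from h import *
go([.5052,-.3528,.011],.073)
p,d=manip.grab_frame("top");np.savez("t4.npz",p=p,d=d);a=p
p,d=manip.grab_frame("scene");np.savez("s4.npz",p=p,d=d)
crop(p,140,180,290,330,4,"pics/s4.png")
E
```

```text
time: 6.15
tool_pos: [0.577, -0.2308, 0.2907]
time: 6.65
tool_pos: [0.507, -0.3543, 0.291]
t 6.65 pos [ 0.507  -0.3543  0.291 ] yawx 0.0758 tilt 0.14 F [-0.2  0.6 -1.3] w 0.289 gf 60.9
  shift cm [-0.13 -0.11 28.  ] len 0.28 turn 0.003
```

View pics/s4.png

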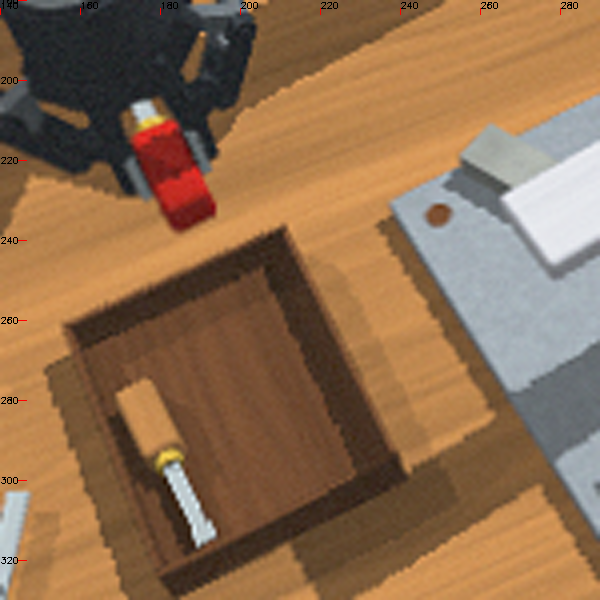

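The red gouge is in the gripper with the blade pointing to the robot. The tray rim corners in the scene are at crop (66,326), (285,228), (405,478) and (178,595). I'll cross-check the tray pose from these.

```bash
python3 - <<'E'
from h import *
S=lambda x,y,z:at("scene",140+x/4,180+y/4,z)
P=np.array([S(66,326,.034),S(285,228,.034),S(405,478,.034),S(178,595,.034)])
print(P.round(4),P.mean(0)); e=P[3]+P[2]-P[1]-P[0];print(np.arctan2(e[1],e[0]),np.linalg.norm(e)/2)
print("spare", S(148,420,.03))
E
python3 -m crank '[{"x":-0.15,"y":-0.1,"z":4.5,"turn":0},{"x":0,"y":0,"z":4.5,"turn":0},{"x":0,"y":0,"z":4.5,"turn":0},{"x":0,"y":0,"z":4.5,"turn":0},{"x":0,"y":0,"z":0,"turn":0}]'|head -2; python3 -c "
from h import *
go([.5052,-.3528,.011],.073)"
```

```text
[[ 0.3958 -0.4682  0.034 ]
 [ 0.3864 -0.313   0.034 ]
 [ 0.5954 -0.3002  0.034 ]
 [ 0.6076 -0.4492  0.034 ]] [ 0.49630322 -0.3826517   0.034     ]
0.07573344334051296 0.2109859460164644
spare [ 0.48434826 -0.43624631  0.03      ]
time: 7.25
tool_pos: [0.5034, -0.3468, 0.1038]
t 7.25 pos [ 0.5034 -0.3468  0.1038] yawx 0.0812 tilt 0.91 F [-2.5  0.8 -1.2] w 0.292 gf 60.9
  shift cm [0.23 0.72 9.27] len 0.093 turn 0.008
```

```bash
python3 -m crank '[{"x":0.4,"y":0,"z":2,"turn":0},{"x":0,"y":0,"z":2,"turn":0},{"x":0,"y":0,"z":1.5,"turn":0},{"x":0,"y":0,"z":0,"turn":0},{"x":0,"y":0,"z":0,"turn":0}]'|head -2; python3 -c "
from h import *
go([.510,-.352,.011],.073)"
```

```text
time: 7.75
tool_pos: [0.5116, -0.3521, 0.0586]
t 7.75 pos [ 0.5116 -0.3521  0.0586] yawx 0.0794 tilt 0.08 F [ 0.3 -0.3 -0.5] w 0.294 gf 60.9
  shift cm [-0.16 -0.03  4.76] len 0.0476 turn 0.006
```

```bash
python3 -m crank '[{"x":-0.1,"y":0,"z":1.5,"turn":0},{"x":0,"y":0,"z":1.5,"turn":0},{"x":0,"y":0,"z":1.0,"turn":0},{"x":0,"y":0,"z":0,"turn":0},{"x":0,"y":0,"z":0,"turn":0}]'; python3 -m crank '[{"x":0,"y":0,"z":0.3,"turn":0},{"x":0,"y":0,"z":0.2,"turn":0},{"x":0,"y":0,"z":0.2,"turn":0},{"x":0,"y":0,"z":0,"turn":0}]'
```

```text
time: 8.25
tool_pos: [0.5094, -0.3519, 0.0166]
tool_rot: [-0.0, 0.999, 0.039, -0.0]
contact_force: [1.0, -0.2, -0.6]
gripper_width: 0.289
grasp_force: 60.9
time: 8.65
tool_pos: [0.5102, -0.3525, 0.0112]
tool_rot: [0.0, 0.999, 0.039, 0.0]
contact_force: [-1.9, 1.6, 4.4]
gripper_width: 0.288
grasp_force: 61.2
```

Contact with the tray floor is felt. I'll release gently and rise.

```bash
python3 -m crank '[{"x":0,"y":0,"z":0,"turn":0},{"x":0,"y":0,"z":0,"turn":0},{"x":0,"y":0,"z":0,"turn":0}]' 46; python3 -m crank '[{"x":0,"y":0,"z":-1,"turn":0},{"x":0,"y":0,"z":-3,"turn":0},{"x":0,"y":0,"z":-4.5,"turn":0},{"x":0,"y":0,"z":-4.5,"turn":0},{"x":0,"y":0,"z":-4.5,"turn":0}]'|head -2;python3 -m crank '[{"x":0,"y":0,"z":-4.5,"turn":0},{"x":0,"y":0,"z":-4.5,"turn":0}]' 0|head -2
python3 - <<'E'
from h import *
go([.45,-.1,.3])
print(manip.state()["joint_pos"])
p,d=manip.grab_frame("scene");np.savez("s5.npz",p=p,d=d)
hsv=cv2.cvtColor(p,cv2.COLOR_RGB2HSV);m=((hsv[...,0]<6)|(hsv[...,0]>174))&(hsv[...,1]>190)&(hsv[...,2]>110)
m[:200]=0;v,u=np.nonzero(m);k=(u>150)&(u<260);print(k.sum(),u[k].mean(),v[k].mean()); 
q=[dep("scene",d,a,b) for a,b in zip(u[k],v[k])];print(np.percentile(q,[5,50,95],axis=0).round(4))
E
```

```text
time: 8.95
tool_pos: [0.5097, -0.3521, 0.0102]
tool_rot: [-0.0, 0.999, 0.039, 0.0]
contact_force: [-0.3, -0.3, -0.1]
gripper_width: 0.458
grasp_force: 0.0
time: 9.45
tool_pos: [0.5096, -0.352, 0.1878]
time: 9.65
tool_pos: [0.5095, -0.3519, 0.2781]
t 9.65 pos [ 0.5095 -0.3519  0.2781] yawx 0.0788 tilt 0.07 F [ 0.   0.5 -1.4] w 0.128 gf 0.0
  shift cm [ -3.95 -25.58  -2.21] len 0.2597 turn None
[-7.24503965e-01  1.48955349e-02  1.57398826e+00  1.28814994e-05
  1.55153440e+00  7.67466515e-01]
191 212.43979057591622 283.717277486911
[[ 0.4965 -0.3639  0.0265]
 [ 0.5216 -0.3521  0.0317]
 [ 0.5439 -0.3407  0.0349]]
```

The gouge is down in the tray, with the handle centre at (0.52, -0.352) and the top at about 0.032 m. The rows cannot tilt the tool directly. Reaching past the arm's range should make it lean back, so I'll try that high up over clear space.

```bash
python3 -m crank '[{"x":1.5,"y":-1.5,"z":-3.5,"turn":0},{"x":2.8,"y":-3,"z":-2.5,"turn":0},{"x":3,"y":-3.4,"z":-2,"turn":0},{"x":3,"y":-3.4,"z":-2,"turn":0},{"x":3.2,"y":-3.6,"z":-1,"turn":0}]' 0|head -2;python3 -m crank '[{"x":3.2,"y":-3.6,"z":-1,"turn":0},{"x":3.2,"y":-3.6,"z":-1,"turn":0},{"x":3.2,"y":-3.6,"z":-1,"turn":0},{"x":3.2,"y":-3.6,"z":0,"turn":0},{"x":3.2,"y":-3.6,"z":0,"turn":0}]'|head -2;python3 -m crank '[{"x":3.2,"y":-3.6,"z":0,"turn":0},{"x":3.2,"y":-3.6,"z":0,"turn":0},{"x":3.2,"y":-3.6,"z":0,"turn":0},{"x":3.2,"y":-3.6,"z":0,"turn":0},{"x":0,"y":0,"z":0,"turn":0}]'|head -2; python3 -c "
from h import *
go([1.0,.17,.4]);print(manip.state()['joint_pos'])"
```

```text
time: 10.2
tool_pos: [0.6336, -0.1919, 0.3888]
time: 10.7
tool_pos: [0.7788, 0.0008, 0.4167]
time: 11.2
tool_pos: [0.8977, 0.1592, 0.4038]
t 11.2 pos [0.8977 0.1592 0.4038] yawx 0.0853 tilt 0.53 F [ 0.4  0.4 -3.2] w -0.005 gf 0.0
  shift cm [10.29 -0.21  0.29] len 0.1029 turn None
[9.35132837e-02 8.28041468e-01 3.30116885e-01 1.79140949e-03
 1.99245865e+00 1.57971313e+00]
```

```bash
python3 -m crank '[{"x":4,"y":0,"z":0,"turn":0},{"x":4,"y":0,"z":0,"turn":0},{"x":0,"y":0,"z":0,"turn":0}]'|head -3; python3 -c "
from h import *
go([1.0,.17,.4]);print(manip.state()['joint_pos'])"; python3 -m crank '[{"x":4,"y":0,"z":0,"turn":0},{"x":4,"y":0,"z":0,"turn":0},{"x":0,"y":0,"z":0,"turn":0}]'|head -3; python3 -c "
from h import *
go([1.0,.17,.4]);print(manip.state()['joint_pos'])"
```

```text
time: 11.5
tool_pos: [0.9368, 0.1525, 0.3921]
tool_rot: [-0.001, 0.999, 0.039, 0.006]
t 11.5 pos [0.9368 0.1525 0.3921] yawx 0.0779 tilt 0.67 F [-0.1 -0.5 -2.1] w 0.001 gf 0.0
  shift cm [ 6.45 -1.25 -0.71] len 0.0661 turn None
[8.26583846e-02 1.01147215e+00 6.11437232e-02 1.77764070e-03
 2.05734909e+00 1.57635867e+00]
time: 11.8
tool_pos: [0.9588, 0.1498, 0.3795]
tool_rot: [-0.004, 0.999, 0.039, 0.033]
t 11.8 pos [0.9588 0.1498 0.3795] yawx 0.0777 tilt 3.79 F [ 1.3  0.1 -1.3] w 0.007 gf 0.0
  shift cm [ 4.39 -1.71 -1.76] len 0.0503 turn None
[0.07692001 1.02719901 0.05830328 0.005677   1.99020475 1.5723012 ]
```

Tilt is building up, at 3.8° so far. I'll continue.

```bash
for i in 1; do python3 -m crank '[{"x":5,"y":0,"z":0,"turn":0},{"x":5,"y":0,"z":0,"turn":0},{"x":5,"y":0,"z":0,"turn":0},{"x":5,"y":0,"z":0,"turn":0},{"x":5,"y":0,"z":0,"turn":0}]'|head -3; done; python3 -c "
from h import *
go([1.0,.17,.4]);s=manip.state();print(s['joint_pos'],rot(s).as_matrix().round(3).tolist())"
```

```text
time: 12.3
tool_pos: [1.0211, 0.1428, 0.3368]
tool_rot: [-0.012, 0.994, 0.039, 0.106]
t 12.3 pos [1.0211 0.1428 0.3368] yawx 0.077 tilt 12.2 F [-0.2  1.1  0.2] w 0.005 gf 0.0
  shift cm [-0.52 -2.97 -6.53] len 0.0719 turn None
[0.06196674 1.07866697 0.05657905 0.01874926 1.79408085 1.56027605] [[0.975, 0.08, 0.209], [0.075, -0.997, 0.031], [0.211, -0.015, -0.977]]
```

```bash
for i in 1 2; do python3 -m crank '[{"x":5,"y":0,"z":0,"turn":0},{"x":5,"y":0,"z":0,"turn":0},{"x":5,"y":0,"z":0,"turn":0},{"x":5,"y":0,"z":0,"turn":0},{"x":5,"y":0,"z":0,"turn":0}]'|head -3; done; python3 -c "
from h import *
go([1.0,.17,.4]);s=manip.state();print(s['joint_pos'],rot(s).as_matrix().round(3).tolist())"
```

```text
time: 12.8
tool_pos: [1.0689, 0.1359, 0.333]
tool_rot: [-0.018, 0.983, 0.039, 0.18]
time: 13.3
tool_pos: [1.1041, 0.1295, 0.3608]
tool_rot: [-0.024, 0.966, 0.038, 0.253]
t 13.3 pos [1.1041 0.1295 0.3608] yawx 0.0692 tilt 29.46 F [0.2 0.6 0.6] w -0.003 gf 0.0
  shift cm [-6.88 -5.02 -8.22] len 0.1184 turn None
[0.03798201 1.08502199 0.05609475 0.04783805 1.48839463 1.5396299 ] [[0.869, 0.085, 0.487], [0.06, -0.996, 0.066], [0.491, -0.028, -0.871]]
```

```bash
python3 -m crank '[{"x":5,"y":0,"z":0,"turn":0},{"x":5,"y":0,"z":0,"turn":0},{"x":5,"y":0,"z":0,"turn":0}]'|head -1
python3 - <<'E'
from h import *
go([.475,-.048,.30]);s=manip.state();print(s['joint_pos'],rot(s).as_matrix().round(3).tolist())
T=lambda x,y,z:at("top",255+x/4,110+y/4,z)
print([T(x,y,.04).round(3)[:2].tolist() for x,y in ((345,405),(378,388),(440,470),(402,492))])
E
```

```text
time: 13.6
t 13.6 pos [1.118  0.1256 0.3937] yawx 0.0656 tilt 34.55 F [ 0.1  0.8 -0. ] w -0.002 gf 0.0
  shift cm [-59.13  12.01 -29.73] len 0.6726 turn None
[0.03185134 1.06479413 0.05584959 0.05704211 1.42047119 1.53435845] [[0.822, 0.087, 0.562], [0.054, -0.996, 0.074], [0.566, -0.031, -0.824]]
[[0.442, -0.114], [0.456, -0.143], [0.385, -0.192], [0.367, -0.159]]
```

34.5° of lean, pointing along the board's +x. I'll return to the near side of the lamp, staying high.

```bash
for i in 1; do python3 -m crank '[{"x":-4.2,"y":0.85,"z":-2.1,"turn":0},{"x":-4.2,"y":0.85,"z":-2.1,"turn":0},{"x":-4.2,"y":0.85,"z":-2.1,"turn":0},{"x":-4.2,"y":0.85,"z":-2.1,"turn":0},{"x":-4.2,"y":0.85,"z":-2.1,"turn":0}]'|head -2; python3 -m crank '[{"x":-4.2,"y":0.85,"z":-2.1,"turn":0},{"x":-4.2,"y":0.85,"z":-2.1,"turn":0},{"x":-4.2,"y":0.85,"z":-2.1,"turn":0},{"x":-4.2,"y":0.85,"z":-2.1,"turn":0},{"x":-4.2,"y":0.85,"z":-2.1,"turn":0}]'|head -2; done; python3 -c "
from h import *
go([.475,-.048,.30]);s=manip.state();print(s['joint_pos'],rot(s).as_matrix().round(3).tolist())"
```

```text
time: 14.1
tool_pos: [0.9352, 0.0745, 0.3709]
time: 14.6
tool_pos: [0.7074, 0.0129, 0.3375]
t 14.6 pos [0.7074 0.0129 0.3375] yawx 0.0668 tilt 34.57 F [-0.9 -0.4  1.5] w 0.0 gf 0.0
  shift cm [-21.56   4.15 -10.43] len 0.2431 turn None
[-0.14955387 -0.15384707  1.71807855  0.18781142  1.00066692  1.28850377] [[0.822, 0.087, 0.562], [0.055, -0.996, 0.074], [0.567, -0.03, -0.823]]
```

```bash
python3 -m crank '[{"x":-4.3,"y":0.83,"z":-2.1,"turn":0},{"x":-4.3,"y":0.83,"z":-2.1,"turn":0},{"x":-4.3,"y":0.83,"z":-2.1,"turn":0},{"x":-4.3,"y":0.83,"z":-2.1,"turn":0},{"x":-4.3,"y":0.83,"z":-2.1,"turn":0}]'|head -2;  python3 -m crank '[{"x":0,"y":0,"z":0,"turn":0}]'|head -2;python3 -c "
from h import *
go([.471,-.046,.15]);go([.471,-.046,.029]);s=manip.state();print(s['joint_pos'])"
```

```text
time: 15.1
tool_pos: [0.4753, -0.0476, 0.3012]
time: 15.2
tool_pos: [0.4733, -0.0487, 0.3004]
t 15.2 pos [ 0.4733 -0.0487  0.3004] yawx 0.0648 tilt 34.62 F [0.5 0.  0.3] w -0.001 gf 0.0
  shift cm [-8.71  0.13 12.27] len 0.1505 turn None
t 15.2 pos [ 0.4733 -0.0487  0.3004] yawx 0.0648 tilt 34.62 F [0.5 0.  0.3] w -0.001 gf 0.0
  shift cm [-15.58   0.46  22.23] len 0.2715 turn None
[-0.44466402 -0.79021582  2.21769674  0.33341425  1.20635376  1.01260682]
```

```bash
python3 -m crank '[{"x":-2.2,"y":0,"z":3.1,"turn":0},{"x":-2.2,"y":0,"z":3.1,"turn":0},{"x":-2.2,"y":0,"z":3.1,"turn":0},{"x":-2.2,"y":0,"z":3.1,"turn":0},{"x":0,"y":0,"z":0,"turn":0}]'|head -2;python3 - <<'E'
from h import *
go([.471,-.046,.029]);s=manip.state();print(s['joint_pos'])
p,d=manip.grab_frame("scene");np.savez("s6.npz",p=p,d=d)
crop(p,235,165,435,315,4,"pics/s6.png")
E
```

```text
time: 15.7
tool_pos: [0.4708, -0.0417, 0.1421]
t 15.7 pos [ 0.4708 -0.0417  0.1421] yawx 0.0638 tilt 33.9 F [-0.1  0.7 -1. ] w -0.004 gf 0.0
  shift cm [-6.3   0.84  9.36] len 0.1132 turn None
[-0.43011022 -0.69406857  2.42492226  0.38456527  0.93275816  0.90842733]
```

View pics/s6.png

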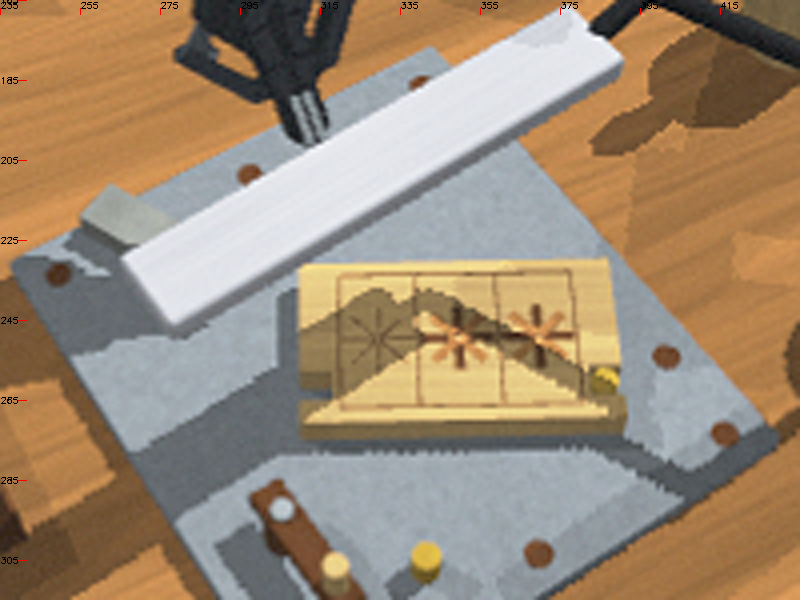

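The leaning tool's tip is at crop (310,140), clear on the robot's side of the lamp, and the panel is unmoved. I'll descend behind the near edge.

```bash
python3 -m crank '[{"x":-1.7,"y":0.1,"z":2.5,"turn":0},{"x":-1.7,"y":0.1,"z":2.5,"turn":0},{"x":-1.6,"y":0.1,"z":2.4,"turn":0},{"x":-0.6,"y":0.1,"z":0.9,"turn":0},{"x":0,"y":0,"z":0,"turn":0}]'|head -4;python3 - <<'E'
from h import *
go([.471,-.046,.029]);s=manip.state();print(s['joint_pos'],rot(s).as_matrix().round(3).tolist())
E
```

```text
time: 16.25
tool_pos: [0.4752, -0.0444, 0.0491]
tool_rot: [-0.028, 0.954, 0.037, 0.295]
contact_force: [0.7, -0.1, 0.1]
t 16.25 pos [ 0.4752 -0.0444  0.0491] yawx 0.0659 tilt 34.42 F [ 0.7 -0.1  0.1] w -0.001 gf 0.0
  shift cm [-1.49  0.19  1.41] len 0.0206 turn None
[-0.43226611 -0.49631099  2.48166444  0.49345279  0.69305864  0.7518323 ] [[0.824, 0.087, 0.56], [0.054, -0.996, 0.075], [0.564, -0.031, -0.825]]
```

```bash
python3 -m crank '[{"x":-0.6,"y":0.1,"z":0.8,"turn":0},{"x":-0.6,"y":0.1,"z":0.7,"turn":0},{"x":0,"y":0,"z":0,"turn":0}]'|head -4;python3 - <<'E'
from h import *
L=np.array([.6557,.0759]);r=lambda a:np.array([[np.cos(a),-np.sin(a)],[np.sin(a),np.cos(a)]])
R=rot(manip.state()).as_matrix()
for psi in np.arange(-.406,.14,.067):
    P=L+r(psi)@[-.0935,-.185]; g=P-r(psi)@[.012,0]
    print(psi.round(3),P.round(4),"tip",g.round(4)); 
go([.471,-.046,.029])
E
```

```text
time: 16.55
tool_pos: [0.4728, -0.0455, 0.0286]
tool_rot: [-0.028, 0.955, 0.037, 0.294]
contact_force: [0.3, 0.8, 0.9]
-0.406 [ 0.4967 -0.0571] tip [ 0.4857 -0.0524]
-0.339 [ 0.506  -0.0675] tip [ 0.4947 -0.0635]
-0.272 [ 0.5159 -0.0772] tip [ 0.5044 -0.074 ]
-0.205 [ 0.5265 -0.0862] tip [ 0.5147 -0.0837]
-0.138 [ 0.5376 -0.0945] tip [ 0.5258 -0.0928]
-0.071 [ 0.5493 -0.102 ] tip [ 0.5373 -0.1011]
-0.004 [ 0.5615 -0.1087] tip [ 0.5495 -0.1087]
0.063 [ 0.574  -0.1146] tip [ 0.5621 -0.1154]
0.13 [ 0.587  -0.1197] tip [ 0.5751 -0.1212]
t 16.55 pos [ 0.4728 -0.0455  0.0286] yawx 0.0658 tilt 34.36 F [0.3 0.8 0.9] w -0.001 gf 0.0
  shift cm [-0.13  0.03 -0.14] len 0.0019 turn None
```

```bash
python3 -m crank '[{"x":0.5,"y":0.4,"z":0.33,"turn":0},{"x":0.53,"y":0.4,"z":0.34,"turn":0},{"x":0.34,"y":0.59,"z":0.21,"turn":0},{"x":0.34,"y":0.59,"z":0.21,"turn":0},{"x":0,"y":0,"z":0,"turn":0}]';python3 -m crank '[{"x":0.37,"y":0.57,"z":0.23,"turn":0},{"x":0.37,"y":0.57,"z":0.23,"turn":0},{"x":0,"y":0,"z":0,"turn":0}]';python3 - <<'E'
from h import *
go([.5147,-.0837,.029])
p,d=manip.grab_frame("scene");np.savez("s7.npz",p=p,d=d)
crop(p,235,165,435,315,4,"pics/s7.png")
E
```

```text
time: 17.05
tool_pos: [0.496, -0.0646, 0.0298]
tool_rot: [-0.027, 0.954, 0.037, 0.295]
contact_force: [0.8, 0.9, 0.1]
gripper_width: -0.0
grasp_force: 0.0
time: 17.35
tool_pos: [0.5055, -0.0751, 0.0297]
tool_rot: [-0.027, 0.954, 0.037, 0.295]
contact_force: [0.7, -0.0, -0.3]
gripper_width: -0.002
grasp_force: 0.0
t 17.35 pos [ 0.5055 -0.0751  0.0297] yawx 0.0659 tilt 34.45 F [ 0.7 -0.  -0.3] w -0.002 gf 0.0
  shift cm [0.67 0.94 0.51] len 0.0126 turn None
```

View pics/s7.png

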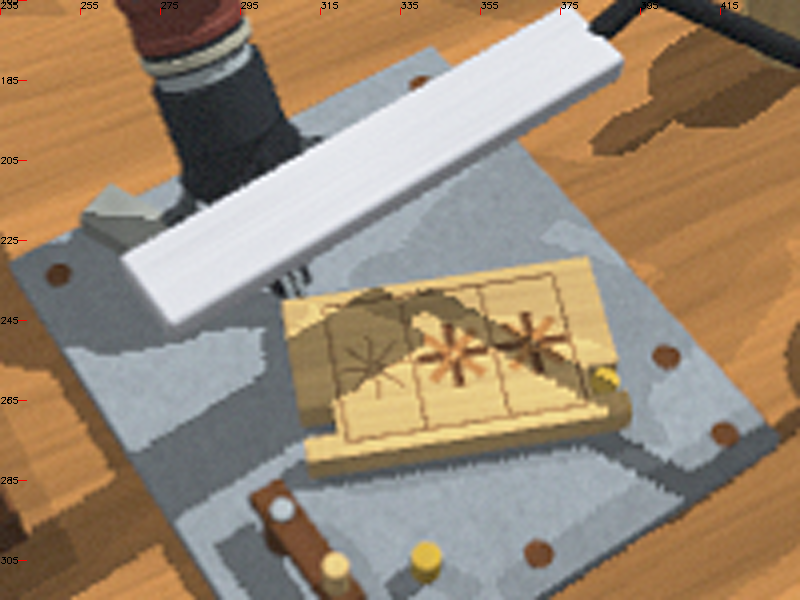

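The panel is turning with its slot still on the dog at (605,378). The tip at (292,285) is very near the corner at (285,300), so I'll bring the contact inward a little.

Run:
```python
from h import *
S=lambda x,y,z:at("scene",235+x/4,165+y/4,z)[:2]
L=np.array([.6557,.0759]);c=S(285,300,.042);nl=S(587,258,.042);print(c,nl,np.linalg.norm(c-nl),S(606,376,.042))
v=nl-c;print("yaw",np.arctan2(-v[0],v[1]), np.arctan2(*(c-L)[::-1])+2.012, np.linalg.norm(c-L))
```

```text
[ 0.51394495 -0.08562832] [0.57433082 0.11198003] 0.206628931133614 [0.65843105 0.07674674]
yaw -0.29657148486754126 -0.27908929670533533 0.21490903597497463
```

Run:
```python
from h import *
L=np.array([.6557,.0759]);r=lambda a:np.array([[np.cos(a),-np.sin(a)],[np.sin(a),np.cos(a)]])
s=manip.state();R=rot(s).as_matrix();p=s["tool_pos"].copy()
for psi in [-.24,-.2,-.16,-.12,-.08,-.04,0,.03,.06,.08,.1,.12,.14]:
    g=np.append(L+r(psi)@[-.1055,-.172],.030)
    print(psi,g.round(4),(R.T@(g-p)*100).round(2)); p=g
```

```text
-0.24 [ 0.5123 -0.0661  0.03  ] [ 0.67 -0.8   0.42]
-0.2 [ 0.5181 -0.0717  0.03  ] [0.45 0.61 0.28]
-0.16 [ 0.5241 -0.0771  0.03  ] [0.47 0.59 0.3 ]
-0.12 [ 0.5304 -0.0822  0.03  ] [0.48 0.57 0.31]
-0.08 [ 0.5368 -0.0871  0.03  ] [0.5  0.54 0.32]
-0.04 [ 0.5434 -0.0917  0.03  ] [0.52 0.52 0.34]
0 [ 0.5502 -0.0961  0.03  ] [0.54 0.49 0.35]
0.03 [ 0.5554 -0.0992  0.03  ] [0.41 0.35 0.27]
0.06 [ 0.5607 -0.1021  0.03  ] [0.42 0.34 0.28]
0.08 [ 0.5643 -0.104   0.03  ] [0.28 0.22 0.19]
0.1 [ 0.5679 -0.1058  0.03  ] [0.29 0.21 0.19]
0.12 [ 0.5715 -0.1075  0.03  ] [0.29 0.2  0.19]
0.14 [ 0.5752 -0.1091  0.03  ] [0.29 0.2  0.19]
```

```bash
python3 -m crank '[{"x":-0.33,"y":0,"z":-0.22,"turn":0},{"x":0,"y":-0.9,"z":0,"turn":0},{"x":0.5,"y":0.05,"z":0.32,"turn":0},{"x":0.5,"y":0.05,"z":0.32,"turn":0},{"x":0.45,"y":0.6,"z":0.28,"turn":0}]'|head -4;python3 -m crank '[{"x":0.47,"y":0.59,"z":0.3,"turn":0},{"x":0.48,"y":0.57,"z":0.31,"turn":0},{"x":0.5,"y":0.54,"z":0.32,"turn":0},{"x":0.52,"y":0.52,"z":0.34,"turn":0},{"x":0,"y":0,"z":0,"turn":0}]'|head -4
python3 - <<'E'
from h import *
go([.5502,-.0961,.030])
p,d=manip.grab_frame("scene");np.savez("s8.npz",p=p,d=d)
crop(p,235,165,435,315,4,"pics/s8.png")
E
```

```text
time: 17.9
tool_pos: [0.5181, -0.0708, 0.0298]
tool_rot: [-0.028, 0.955, 0.038, 0.294]
contact_force: [-1.1, 1.0, 0.4]
time: 18.4
tool_pos: [0.5442, -0.0923, 0.0304]
tool_rot: [-0.027, 0.954, 0.037, 0.295]
contact_force: [1.5, 0.0, -0.2]
t 18.4 pos [ 0.5442 -0.0923  0.0304] yawx 0.0658 tilt 34.46 F [ 1.5  0.  -0.2] w -0.002 gf 0.0
  shift cm [0.45 0.43 0.34] len 0.0071 turn None
```

View pics/s8.png

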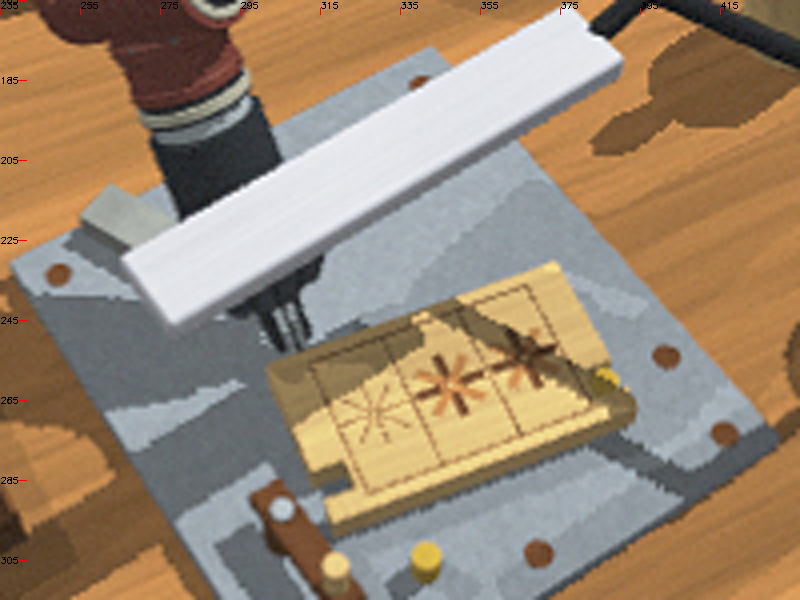

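I've now viewed 11 pictures, one over the allowance, so everything from here is numeric only. The panel is about 0.15 rad short of home with the slot still on the dog. I'll push on and watch the force.

```bash
python3 -m crank '[{"x":0.5,"y":0.46,"z":0.34,"turn":0},{"x":0.41,"y":0.35,"z":0.27,"turn":0},{"x":0.42,"y":0.34,"z":0.28,"turn":0},{"x":0.28,"y":0.22,"z":0.19,"turn":0},{"x":0,"y":0,"z":0,"turn":0}]'|head -4;python3 -m crank '[{"x":0.29,"y":0.21,"z":0.19,"turn":0},{"x":0,"y":0,"z":0,"turn":0}]'|head -4
cat > yaw.py <<'E'
from h import *
p,d=manip.grab_frame("scene")
# depth-fit panel top: bounding rectangle of points at z~.042 seen in scene
vv,uu=np.mgrid[165:320,235:435];X=np.array([dep("scene",d,u,v) for u,v in zip(uu.ravel(),vv.ravel())])
hsv=cv2.cvtColor(p,cv2.COLOR_RGB2HSV)[165:320,235:435].reshape(-1,3)
m=(abs(X[:,2]-.042)<.006)&(hsv[:,0]>12)&(hsv[:,0]<32)&(hsv[:,1]>60)
im=np.zeros(vv.shape,np.uint8);im[m.reshape(vv.shape)]=255
im=cv2.morphologyEx(im,cv2.MORPH_CLOSE,np.ones((7,7)));im=cv2.morphologyEx(im,cv2.MORPH_OPEN,np.ones((5,5)))
c=max(cv2.findContours(im,0,2)[0],key=cv2.contourArea)[:,0]+[235,165]
W=np.array([at("scene",u,v,.042)[:2] for u,v in c]).astype(np.float32)
(cx,cy),(w,h),a=cv2.minAreaRect(W*1000);b=cv2.boxPoints(((cx,cy),(w,h),a))/1000
print("rect",cx,cy,w,h,a); print(b.round(4))
E
python3 yaw.py
```

```text
time: 18.95
tool_pos: [0.5642, -0.1035, 0.0299]
tool_rot: [-0.027, 0.954, 0.037, 0.295]
contact_force: [0.2, -0.4, -0.1]
time: 19.15
tool_pos: [0.5676, -0.1051, 0.0299]
tool_rot: [-0.027, 0.954, 0.037, 0.295]
contact_force: [1.7, -0.1, 0.3]Traceback (most recent call last):
  File "yaw.py", line 4, in <module>
    vv,uu=np.mgrid[165:320,235:435];X=np.array([dep("scene",d,u,v) for u,v in zip(uu.ravel(),vv.ravel())])
                                                ~~~^^^^^^^^^^^^^^^
  File "h.py", line 15, in dep
    o,r=ray(n,u,v); return o+r*d[int(round(v)),int(round(u))]
        ~~~^^^^^^^
  File "h.py", line 4, in ray
    c=manip.camera_model(n);K=c["mtx"];p=np.array([(u-K[0,2])/K[0,0],(v-K[1,2])/K[1,1]]);q=p.copy()
ValueError: time passes only in moves, steps and waits
```

```bash
sed -i '2a import functools\n_cm={n:manip.camera_model(n) for n in ("scene","top")}' h.py; sed -i '5,$s/manip.camera_model(n)/_cm[n]/' h.py; head -8 h.py
python3 yaw.py
```

```text
from plant import manip
import cv2,numpy as np
import functools
_cm={n:manip.camera_model(n) for n in ("scene","top")}
def ray(n,u,v):
    c=_cm[n];K=c["mtx"];p=np.array([(u-K[0,2])/K[0,0],(v-K[1,2])/K[1,1]]);q=p.copy()
    for _ in range(20): q=p/(1+c["k1"]*(q@q))
    T=np.array(c["world_to_cam"]);R=T[:3,:3]
rect 645.7411499023438 -22.079238891601562 149.464111328125 211.45016479492188 3.6615712642669678
[[ 0.5644  0.0787]
 [ 0.5779 -0.1324]
 [ 0.7271 -0.1228]
 [ 0.7136  0.0882]]
```

```bash
python3 -m crank '[{"x":0.2,"y":0.14,"z":0.13,"turn":0},{"x":0,"y":0,"z":0,"turn":0}]'|sed -n '2p;4p';python3 -m crank '[{"x":0.2,"y":0.14,"z":0.13,"turn":0},{"x":0,"y":0,"z":0,"turn":0}]'|sed -n '2p;4p'; python3 -m crank '[{"x":0.2,"y":0.12,"z":0.13,"turn":0},{"x":0,"y":0,"z":0,"turn":0}]'|sed -n '2p;4p'
```

```text
tool_pos: [0.5698, -0.1061, 0.0297]
contact_force: [0.3, -0.6, -0.7]
tool_pos: [0.5724, -0.1074, 0.0297]
contact_force: [-0.6, 0.3, 0.6]
tool_pos: [0.5749, -0.1084, 0.0298]
contact_force: [-0.7, 0.0, 0.6]
```

```bash
python3 -m crank '[{"x":0.16,"y":0.08,"z":0.11,"turn":0},{"x":0,"y":0,"z":0,"turn":0}]'|sed -n '2p;4p';python3 -m crank '[{"x":0.16,"y":0.08,"z":0.11,"turn":0},{"x":0,"y":0,"z":0,"turn":0}]'|sed -n '2p;4p'; python3 -m crank '[{"x":0.16,"y":0.08,"z":0.11,"turn":0},{"x":0,"y":0,"z":0,"turn":0}]'|sed -n '2p;4p'
cat > yaw.py <<'E'
from h import *
p,d=manip.grab_frame("scene");np.savez("cur.npz",p=p,d=d)
g=cv2.cvtColor(p,cv2.COLOR_RGB2HSV)
vv,uu=np.mgrid[165:330,235:435]
X=np.array([dep("scene",d,u,v) for u,v in zip(uu.ravel(),vv.ravel())])
h=g[165:330,235:435].reshape(-1,3);m=(abs(X[:,2]-.042)<.004)&(h[:,0]>12)&(h[:,0]<32)&(h[:,1]>60)
W=np.array([at("scene",u,v,.042)[:2] for u,v in zip(uu.ravel()[m],vv.ravel()[m])])
# board frame at dog L
L=np.array([.6557,.0759]);a=.13;B=(W-L)@np.array([[np.cos(a),-np.sin(a)],[np.sin(a),np.cos(a)]])
def edge(axis,lo,hi,s,f):  # extreme of other coord in bins
    r=[]
    for b in np.arange(lo,hi,.008):
        k=(B[:,axis]>b)&(B[:,axis]<b+.008)&(abs(B[:,1-axis])<.3)
        k&=(B[:,0]<.05)
        if k.sum()>5: r.append((b+.004,f(B[k,1-axis])))
    r=np.array(r)
    for _ in range(3):
        q=np.polyfit(*r.T,1);e=abs(r[:,1]-np.polyval(q,r[:,0]));r=r[e<max(.002,2*np.median(e))]
    return q,len(r)
print("near edge slope(-dyaw), x at y=-.1:",end="");q,n=edge(1,-.18,-.01,0,np.min);print(-q[0],np.polyval(q,-.1),n)
print("far edge:",end="");q,n=edge(1,-.15,-.03,0,np.max);print(-q[0],np.polyval(q,-.1),n)
print("right end y at x=-.04:",end="");q,n=edge(0,-.08,-.02,1,np.min);print(q[0],np.polyval(q,-.04),n)
E
python3 yaw.py
```

```text
tool_pos: [0.5769, -0.109, 0.0297]
contact_force: [-0.4, -0.5, -0.6]
tool_pos: [0.5789, -0.1096, 0.0297]
contact_force: [0.1, -0.0, -0.9]
tool_pos: [0.5807, -0.1101, 0.0295]
contact_force: [-0.7, -0.0, 0.7]
near edge slope(-dyaw), x at y=-.1:-0.0017143819906829806 -0.09028697740204973 22
far edge:0.002251549071066763 0.030486855795675605 15
right end y at x=-.04:-0.001967938012108049 -0.20170237218779344 8
```

The camera reads the panel parallel to the board within a few mrad. I'll continue gently until contact with the dog is felt.

```bash
for i in 1; do python3 -m crank '[{"x":0.12,"y":0.06,"z":0.08,"turn":0},{"x":0,"y":0,"z":0,"turn":0}]'|sed -n '2p;4p';python3 -m crank '[{"x":0.12,"y":0.06,"z":0.08,"turn":0},{"x":0,"y":0,"z":0,"turn":0}]'|sed -n '2p;4p'; python3 -m crank '[{"x":0.12,"y":0.06,"z":0.08,"turn":0},{"x":0,"y":0,"z":0,"turn":0}]'|sed -n '2p;4p';done; python3 yaw.py
```

```text
tool_pos: [0.5811, -0.1102, 0.029]
contact_force: [-11.6, -0.5, 7.3]
tool_pos: [0.5814, -0.1102, 0.0285]
contact_force: [-24.3, -0.2, 16.9]
tool_pos: [0.5816, -0.1104, 0.0273]
contact_force: [-30.3, -1.5, 17.8]
near edge slope(-dyaw), x at y=-.1:0.0011671580977884717 -0.09018038918365219 22
far edge:0.009733492048617806 0.030336350892585642 15
right end y at x=-.04:-0.004749072226029744 -0.20191158964577072 6
```

Contact with the right dog is firm (30 N at the tool). I'll back away and withdraw, lifting behind the lamp. For the button the tool must be upright again because of the lamp, so I'll plan to recover that at the inner reach limit.

```bash
python3 -m crank '[{"x":-0.8,"y":0,"z":-0.54,"turn":0},{"x":-1.2,"y":-0.1,"z":-0.85,"turn":0},{"x":-1.0,"y":-0.2,"z":-2,"turn":0},{"x":0,"y":-0.5,"z":-3,"turn":0},{"x":0,"y":-0.5,"z":-4,"turn":0}]'|head -4;python3 -m crank '[{"x":0,"y":-0.5,"z":-4,"turn":0},{"x":-1,"y":-0.5,"z":-2,"turn":0},{"x":0,"y":0,"z":0,"turn":0}]'|head -4; python3 -c "
from h import *
go([.35,-.06,.15]);print(manip.state()['joint_pos'])";python3 yaw.py
```

```text
time: 21.65
tool_pos: [0.4996, -0.1074, 0.0978]
tool_rot: [-0.029, 0.955, 0.037, 0.293]
contact_force: [0.8, -0.4, 0.9]
time: 21.95
tool_pos: [0.4589, -0.1041, 0.1466]
tool_rot: [-0.025, 0.954, 0.037, 0.298]
contact_force: [0.9, 0.9, -0.9]
t 21.95 pos [ 0.4589 -0.1041  0.1466] yawx 0.0685 tilt 34.77 F [ 0.9  0.9 -0.9] w 0.002 gf 0.0
  shift cm [-8.48 -5.34 -6.13] len 0.1175 turn None
[-0.62046658 -0.68669284  2.41737738  0.47858773  0.99426303  0.69302195]
near edge slope(-dyaw), x at y=-.1:0.0005672886753198235 -0.09029887754018774 22
far edge:-0.004934932297187489 0.03035781596149947 15
right end y at x=-.04:-0.010082288674403474 -0.20200299750965145 7
```

```bash
python3 -m crank '[{"x":0.1,"y":-4.2,"z":0.3,"turn":0},{"x":0.2,"y":-4.2,"z":0.3,"turn":0},{"x":0.2,"y":-4.2,"z":0.3,"turn":0},{"x":0.2,"y":-4.2,"z":0.3,"turn":0},{"x":0.2,"y":-4.2,"z":0.3,"turn":0}]'|head -3; python3 -c "
from h import *
go([.40,.11,.16]);print(manip.state()['joint_pos'])"
```

```text
time: 22.5
tool_pos: [0.4556, 0.1097, 0.1408]
tool_rot: [-0.028, 0.955, 0.037, 0.294]
t 22.5 pos [0.4556 0.1097 0.1408] yawx 0.0665 tilt 34.38 F [ 0.2 -0.4 -1. ] w 0.001 gf 0.0
  shift cm [-3.49 -0.58 -4.69] len 0.0588 turn None
[ 0.04803844 -0.73800838  2.45234575  0.0655478   0.83001292  1.51124039]
```

```bash
python3 -m crank '[{"x":-3.3,"y":-0.3,"z":-2.2,"turn":0},{"x":-3.3,"y":-0.3,"z":-2.2,"turn":0},{"x":-3.3,"y":-0.3,"z":-2.2,"turn":0}]'|head -3; python3 -c "
from h import *
go([.40,.11,.16]);print(manip.state()['joint_pos'])"; python3 -m crank '[{"x":-3.3,"y":-0.3,"z":-2,"turn":0},{"x":-3.3,"y":-0.3,"z":-2,"turn":0}]'|head -3; python3 -c "
from h import *
go([.40,.11,.16]);print(manip.state()['joint_pos'])"
```

```text
time: 22.8
tool_pos: [0.3863, 0.128, 0.1344]
tool_rot: [-0.022, 0.958, 0.036, 0.283]
t 22.8 pos [0.3863 0.128  0.1344] yawx 0.0681 tilt 32.98 F [ 0.6 -0.2 -0.1] w -0.001 gf 0.0
  shift cm [ 2.44  1.85 -1.51] len 0.0341 turn None
[ 0.15017063 -1.00878043  2.58062002 -0.02332409  0.99450864  1.65235494]
time: 23.0
tool_pos: [0.3574, 0.1583, 0.127]
tool_rot: [-0.011, 0.963, 0.033, 0.266]
t 23.0 pos [0.3574 0.1583 0.127 ] yawx 0.0681 tilt 30.91 F [ 0.7 -0.   0. ] w 0.003 gf 0.0
  shift cm [ 5.06  5.1  -0.84] len 0.0723 turn None
[ 0.31284981 -1.00571703  2.58279953 -0.13984428  1.04158036  1.85269501]
```

```bash
python3 -m crank '[{"x":-4.5,"y":1.5,"z":-1.5,"turn":0},{"x":-4.5,"y":1.5,"z":-1.5,"turn":0},{"x":-4.5,"y":1.5,"z":-1.5,"turn":0},{"x":-4.5,"y":1.5,"z":-1.5,"turn":0},{"x":-4.5,"y":1.5,"z":-1.5,"turn":0}]'|head -1; python3 -c "
from h import *
go([.40,.11,.16]);s=manip.state();print(s['joint_pos'],rot(s).as_matrix()[:,2])"
```

```text
time: 23.5
t 23.5 pos [0.2568 0.2041 0.1149] yawx 0.0644 tilt 25.74 F [0.3 1.3 0.1] w -0.002 gf 0.0
  shift cm [14.3  10.12  2.67] len 0.1772 turn None
[ 0.72813241 -1.00511758  2.58276226 -0.3536028   1.28045853  2.30784232] [ 0.42987855 -0.06124308 -0.90080726]
```

```bash
python3 -m crank '[{"x":1.5,"y":4.5,"z":0.5,"turn":0},{"x":1.5,"y":4.5,"z":0.5,"turn":0},{"x":1,"y":4.5,"z":0,"turn":0}]'|head -2; python3 -c "
from h import *
go([.40,.11,.16]);s=manip.state();print(s['joint_pos'],rot(s).as_matrix().round(3).tolist())"; python3 -m crank '[{"x":-4.5,"y":0.8,"z":-1,"turn":0},{"x":-4.5,"y":0.8,"z":-1,"turn":0},{"x":-4.5,"y":0.8,"z":-1,"turn":0}]'|head -2; python3 -c "
from h import *
go([.40,.11,.16]);s=manip.state();print(s['joint_pos'],rot(s).as_matrix().round(3).tolist())"
```

```text
time: 23.8
tool_pos: [0.3408, 0.1072, 0.1134]
t 23.8 pos [0.3408 0.1072 0.1134] yawx 0.0736 tilt 24.91 F [1.  0.4 0.1] w -0.003 gf 0.0
  shift cm [ 7.32  0.36 -1.8 ] len 0.0754 turn None
[ 0.23381335 -1.00543191  2.58250738 -0.19086919  1.17142949  1.79420396] [[0.91, 0.028, 0.413], [0.067, -0.994, -0.081], [0.409, 0.102, -0.907]]
time: 24.1
tool_pos: [0.2873, 0.1402, 0.1078]
t 24.1 pos [0.2873 0.1402 0.1078] yawx 0.0469 tilt 22.19 F [0.4 0.9 0.1] w 0.0 gf 0.0
  shift cm [12.24  3.66 -0.45] len 0.1278 turn None
[ 0.46791944 -1.00503696  2.58279444 -0.29563747  1.30950427  2.05987546] [[0.936, -0.007, 0.352], [0.044, -0.99, -0.138], [0.349, 0.144, -0.926]]
```

```bash
python3 -m crank '[{"x":1.8,"y":4.5,"z":0,"turn":0},{"x":1.8,"y":4.5,"z":0,"turn":0},{"x":1,"y":4.8,"z":0,"turn":0},{"x":0.5,"y":4.8,"z":0,"turn":0},{"x":0,"y":0,"z":0,"turn":0}]'|head -2; python3 -c "
from h import *
go([.31,-.06,.16]);s=manip.state();print(s['joint_pos'],rot(s).as_matrix().round(3).tolist())"
```

```text
time: 24.6
tool_pos: [0.3595, -0.0362, 0.1405]
t 24.6 pos [ 0.3595 -0.0362  0.1405] yawx 0.0334 tilt 21.9 F [-0.3  0.8  0.7] w -0.001 gf 0.0
  shift cm [-4.06  2.76 -3.14] len 0.0583 turn None
[-0.26075221 -1.00522228  2.5286326  -0.06233401  1.24090455  1.31435106] [[0.94, -0.022, 0.341], [0.031, -0.988, -0.152], [0.34, 0.153, -0.928]]
```

```bash
python3 -m crank '[{"x":-4.2,"y":-1,"z":-1.8,"turn":0},{"x":-4.2,"y":-1,"z":-1.8,"turn":0},{"x":-4.2,"y":-1,"z":-1.8,"turn":0}]'|head -2; python3 -c "
from h import *
go([.31,-.06,.16]);s=manip.state();print(s['joint_pos'],rot(s).as_matrix().round(3).tolist())"
```

```text
time: 24.9
tool_pos: [0.3298, 0.0239, 0.132]
t 24.9 pos [0.3298 0.0239 0.132 ] yawx 0.0358 tilt 18.34 F [ 0.8 -0.2  0.2] w 0.001 gf 0.0
  shift cm [-1.45  8.76 -1.82] len 0.0906 turn None
[-0.01810304 -1.00556957  2.53282104 -0.16372863  1.33864335  1.55616039] [[0.963, -0.011, 0.269], [0.035, -0.986, -0.164], [0.267, 0.167, -0.949]]
```

```bash
python3 -m crank '[{"x":-3.5,"y":3,"z":-1.3,"turn":0},{"x":-3.5,"y":3,"z":-1.3,"turn":0},{"x":-3.5,"y":3,"z":-1.3,"turn":0},{"x":-3.5,"y":3,"z":-1.3,"turn":0}]'|head -2; python3 -c "
from h import *
go([.31,-.06,.16]);s=manip.state();print(s['joint_pos'],rot(s).as_matrix().round(3).tolist())"
```

```text
time: 25.3
tool_pos: [0.3141, -0.0842, 0.1591]
t 25.3 pos [ 0.3141 -0.0842  0.1591] yawx 0.0252 tilt 14.26 F [-0.   0.2  0.2] w -0.002 gf 0.0
  shift cm [-0.33 -2.37 -0.57] len 0.0246 turn None
[-0.42073304 -1.00576583  2.47975217 -0.08230608  1.43270409  1.14220851] [[0.984, -0.006, 0.179], [0.025, -0.985, -0.169], [0.177, 0.171, -0.969]]
```

```bash
python3 -m crank '[{"x":-3.5,"y":2.5,"z":-1,"turn":0},{"x":-3.5,"y":2.5,"z":-1,"turn":0},{"x":-3.5,"y":1.5,"z":-1,"turn":0},{"x":-3.5,"y":0,"z":-1,"turn":0}]'|head -2; python3 -c "
from h import *
go([.31,-.06,.16]);s=manip.state();print(s['joint_pos'],rot(s).as_matrix().round(3).tolist())"
```

```text
time: 25.7
tool_pos: [0.2568, -0.1863, 0.1852]
t 25.7 pos [ 0.2568 -0.1863  0.1852] yawx 0.0091 tilt 10.62 F [-1.5  0.1  0.8] w -0.003 gf 0.0
  shift cm [  5.11 -12.9    1.29] len 0.1394 turn None
[-0.85963341 -1.00562738  2.43125987 -0.00465638  1.53057836  0.71027749] [[0.993, -0.008, 0.117], [0.009, -0.99, -0.143], [0.117, 0.143, -0.983]]
```

```bash
python3 -m crank '[{"x":-2.9,"y":-2.6,"z":-0.8,"turn":0},{"x":-2.9,"y":-2.6,"z":-0.8,"turn":0},{"x":-2.9,"y":-2.6,"z":-0.8,"turn":0}]'|head -2; python3 -c "
from h import *
go([.31,-.06,.16]);s=manip.state();print(s['joint_pos'],rot(s).as_matrix().round(3).tolist())"
```

```text
time: 26.0
tool_pos: [0.2536, -0.1518, 0.1892]
t 26.0 pos [ 0.2536 -0.1518  0.1892] yawx 0.0027 tilt 6.96 F [-0.4  0.6 -0.2] w -0.002 gf 0.0
  shift cm [ 5.5  -9.46  2.21] len 0.1116 turn None
[-0.75271453 -1.0065975   2.42072761 -0.04157875  1.61325614  0.81418862] [[0.998, -0.003, 0.055], [0.003, -0.994, -0.108], [0.055, 0.108, -0.993]]
```

Only 7° of tilt is left, which is fine. Next I'll work out the knob approach and the arc.

```bash
python3 -m crank '[{"x":2,"y":0,"z":-4.2,"turn":0},{"x":3,"y":0,"z":-4,"turn":0},{"x":4,"y":0.4,"z":-2.5,"turn":0},{"x":4.8,"y":0.4,"z":0,"turn":0},{"x":4.8,"y":0.4,"z":0.2,"turn":0}]'|head -2
python3 - <<'E'
from h import *
go([.718,-.186,.30]);
print("oil",at("top",393.7,136.5,0.0),at("scene",249,357,0))
p,d=manip.grab_frame("top");s,ds=manip.grab_frame("scene")
for nm,im,w,lo in(("top",p,(340,358,122,140),None),("scene",s,(308,330,296,316),None)):
    u0,u1,v0,v1=w;h=cv2.cvtColor(im,cv2.COLOR_RGB2HSV)[v0:v1,u0:u1]
    m=(h[...,2]>150)&(h[...,0]<30)&(h[...,1]>50);v,u=np.nonzero(m);print(nm,m.sum(),at(nm,u0+u.mean(),v0+v.mean(),.0865) if m.any() else None)
E
```

```text
time: 26.5
tool_pos: [0.4367, -0.1507, 0.307]
t 26.5 pos [ 0.4367 -0.1507  0.307 ] yawx 0.0062 tilt 7.22 F [-0.6 -1.2  0.4] w 0.001 gf 0.0
  shift cm [28.02  3.42  2.74] len 0.2836 turn None
oil [ 0.72020273 -0.31842542  0.        ] [ 0.7251987  -0.33329905  0.        ]
top 28 [ 0.71375904 -0.13807507  0.0865    ]
scene 70 [ 0.71612543 -0.13484357  0.0865    ]
```

```bash
python3 -m crank '[{"x":4.6,"y":0.6,"z":0.4,"turn":0},{"x":4.6,"y":0.6,"z":0.4,"turn":0},{"x":4.6,"y":0.6,"z":0.4,"turn":0},{"x":4.6,"y":0.6,"z":0.4,"turn":0},{"x":4.6,"y":0.6,"z":0.4,"turn":0}]'|head -2; python3 -m crank '[{"x":4.6,"y":0.5,"z":0.4,"turn":0},{"x":0.4,"y":0,"z":0,"turn":0},{"x":0,"y":0,"z":0,"turn":0}]'|head -2;python3 - <<'E'
from h import *
go([.718,-.190,.15]);go([.718,-.190,.067])
E
```

```text
time: 27.1
tool_pos: [0.6659, -0.1817, 0.3014]
time: 27.4
tool_pos: [0.7145, -0.1872, 0.2995]
t 27.4 pos [ 0.7145 -0.1872  0.2995] yawx 0.0047 tilt 6.98 F [-1.4 -1.   0. ] w -0.002 gf 0.0
  shift cm [-0.45 -1.36 14.89] len 0.1495 turn None
t 27.4 pos [ 0.7145 -0.1872  0.2995] yawx 0.0047 tilt 6.98 F [-1.4 -1.   0. ] w -0.002 gf 0.0
  shift cm [-0.89 -2.27 23.12] len 0.2325 turn None
```

```bash
python3 -m crank '[{"x":-0.15,"y":-0.38,"z":3.85,"turn":0},{"x":-0.15,"y":-0.38,"z":3.85,"turn":0},{"x":-0.15,"y":-0.38,"z":3.85,"turn":0},{"x":-0.15,"y":-0.38,"z":3.85,"turn":0},{"x":0,"y":0,"z":0,"turn":0}]'|head -4; python3 -m crank '[{"x":-0.15,"y":-0.38,"z":3.85,"turn":0},{"x":-0.15,"y":-0.38,"z":3.85,"turn":0},{"x":0,"y":0,"z":0,"turn":0}]'|head -4;python3 - <<'E'
from h import *
go([.718,-.190,.067])
piv=np.array([.655,-.153]);s=manip.state();R=rot(s).as_matrix();p=s["tool_pos"].copy()
for i,a in enumerate(np.arange(.1,1.9,.13)):
    er=np.array([np.cos(a),np.sin(a)]);et=np.array([-er[1],er[0]])
    g=np.append(piv+.058*er-.0225*et,.067)
    print(i,a.round(2),g.round(4),(R.T@(g-p)*100).round(2));p=g
    if i: R=R@Ro.from_rotvec([0,0,-.13]).as_matrix()
E
```

```text
time: 27.9
tool_pos: [0.7115, -0.1891, 0.1406]
tool_rot: [0.054, 0.998, 0.0, 0.023]
contact_force: [-0.8, 0.2, -2.0]
time: 28.2
tool_pos: [0.7144, -0.1911, 0.0666]
tool_rot: [0.054, 0.998, -0.0, 0.025]
contact_force: [-1.5, 0.0, -1.7]
t 28.2 pos [ 0.7144 -0.1911  0.0666] yawx 0.0023 tilt 6.83 F [-1.5  0.  -1.7] w 0.0 gf 0.0
  shift cm [ 0.36 -0.11 -0.03] len 0.0038 turn None
0 0.1 [ 0.715  -0.1696  0.067 ] [ 0.06 -2.13 -0.27]
1 0.23 [ 0.7166 -0.1617  0.067 ] [ 0.17 -0.79 -0.08]
2 0.36 [ 0.7172 -0.1536  0.067 ] [ 0.17 -0.79 -0.08]
3 0.49 [ 0.7168 -0.1456  0.067 ] [ 0.17 -0.79 -0.09]
4 0.62 [ 0.7153 -0.1376  0.067 ] [ 0.16 -0.79 -0.09]
5 0.75 [ 0.7128 -0.1299  0.067 ] [ 0.16 -0.79 -0.1 ]
6 0.88 [ 0.7093 -0.1226  0.067 ] [ 0.16 -0.79 -0.1 ]
7 1.01 [ 0.7049 -0.1159  0.067 ] [ 0.16 -0.79 -0.1 ]
8 1.14 [ 0.6997 -0.1097  0.067 ] [ 0.16 -0.79 -0.09]
9 1.27 [ 0.6937 -0.1043  0.067 ] [ 0.16 -0.79 -0.09]
10 1.4 [ 0.687  -0.0997  0.067 ] [ 0.16 -0.79 -0.08]
11 1.53 [ 0.6798 -0.096   0.067 ] [ 0.16 -0.79 -0.08]
12 1.66 [ 0.6722 -0.0932  0.067 ] [ 0.16 -0.79 -0.07]
13 1.79 [ 0.6643 -0.0915  0.067 ] [ 0.16 -0.79 -0.06]
```

```bash
python3 -m crank '[{"x":0.1,"y":-1.1,"z":-0.14,"turn":0},{"x":0,"y":-1.03,"z":-0.13,"turn":0},{"x":0.17,"y":-0.79,"z":-0.08,"turn":-0.13},{"x":0.17,"y":-0.79,"z":-0.08,"turn":-0.13},{"x":0.17,"y":-0.79,"z":-0.08,"turn":-0.13}]'|sed -n '2p;4p'; python3 -m crank '[{"x":0.16,"y":-0.79,"z":-0.09,"turn":-0.13},{"x":0.16,"y":-0.79,"z":-0.09,"turn":-0.13},{"x":0.16,"y":-0.79,"z":-0.1,"turn":-0.13},{"x":0,"y":0,"z":0,"turn":0}]'|sed -n '2p;4p';python3 - <<'E'
from h import *
go([.7093,-.1226,.067])
s,ds=manip.grab_frame("scene");np.savez("s9.npz",p=s,d=ds)
# knob/bar points: z between .05 and .095 near pivot
vv,uu=np.mgrid[255:325,285:365]
X=np.array([dep("scene",ds,u,v) for u,v in zip(uu.ravel(),vv.ravel())]);h=cv2.cvtColor(s,cv2.COLOR_RGB2HSV)[255:325,285:365].reshape(-1,3)
r=np.hypot(X[:,0]-.655,X[:,1]+.153);m=(X[:,2]>.066)&(X[:,2]<.1)&(r<.08)&(h[:,1]>70)&(h[:,2]>90)
print(m.sum(),X[m].mean(0),np.arctan2(X[m][:,1].mean()+.153,X[m][:,0].mean()-.655)-.13)
E
```

```text
tool_pos: [0.7233, -0.1466, 0.0757]
contact_force: [0.1, -1.3, 0.1]
tool_pos: [0.7151, -0.1229, 0.0749]
contact_force: [-0.8, -0.2, 0.2]
t 29.1 pos [ 0.7151 -0.1229  0.0749] yawx 0.778 tilt 7.38 F [-0.8 -0.2  0.2] w 0.002 gf 0.0
  shift cm [-0.37 -0.53  0.74] len 0.0098 turn None
0 [nan nan nan] nan<stdin>:8: RuntimeWarning: Mean of empty slice.
  ret = um.true_divide(
  ret = ret.dtype.type(ret / rcount)
```

```bash
cat > bar.py <<'E'
from h import *
import sys
s,ds=manip.grab_frame("scene")
vv,uu=np.mgrid[240:330,280:370]
X=np.array([dep("scene",ds,u,v) for u,v in zip(uu.ravel(),vv.ravel())]);h=cv2.cvtColor(s,cv2.COLOR_RGB2HSV)[240:330,280:370].reshape(-1,3)
r=np.hypot(X[:,0]-.655,X[:,1]+.153)
for lo,hi in ((.046,.052),(.052,.062),(.062,.09)):
    m=(X[:,2]>lo)&(X[:,2]<hi)&(r<.085)&(h[:,1]>70)&(h[:,0]<30)
    if m.sum():
        W=X[m];k=np.hypot(W[:,0]-.655,W[:,1]+.153)>.02;W=W[k]
        a=np.arctan2(W[:,1]+.153,W[:,0]-.655)-.13
        print(lo,m.sum(),W.mean(0).round(3),"ang pct",np.percentile(a,[10,50,90]).round(2),"hsv",h[m].mean(0).round())
E
python3 bar.py
python3 - <<'E'
from h import *
d=np.load("scene0.npz")
E
```

```text
0.046 15 [ 0.635 -0.12   0.047] ang pct [0.47 2.24 2.59] hsv [ 16. 112. 140.]
0.052 187 [ 0.682 -0.13   0.056] ang pct [0.18 0.6  0.82] hsv [ 12. 140. 114.]
```

The bar has swung to about 0.6 rad, so the knob is being pushed. I'll correct the height and continue.

```bash
python3 -m crank '[{"x":-0.3,"y":-0.3,"z":0.7,"turn":0},{"x":0,"y":-0.7,"z":-0.05,"turn":-0.13},{"x":0.16,"y":-0.79,"z":-0.1,"turn":-0.13},{"x":0.16,"y":-0.79,"z":-0.09,"turn":-0.13},{"x":0,"y":0,"z":0,"turn":0}]'|sed -n '2p;4p'; python3 bar.py
python3 - <<'E'
from h import *
go([.6937,-.1043,.067])
piv=np.array([.655,-.153]);s=manip.state();R=rot(s).as_matrix();p=s["tool_pos"].copy()
for i,a in enumerate([1.4,1.53,1.66,1.75,1.85]):
    er=np.array([np.cos(a),np.sin(a)]);et=np.array([-er[1],er[0]])
    g=np.append(piv+.058*er-.0225*et,.068);print(a,g.round(4),(R.T@(g-p)*100).round(2));p=g
    R=R@Ro.from_rotvec([0,0,-.1]).as_matrix()
E
```

```text
tool_pos: [0.6924, -0.1084, 0.0626]
contact_force: [-0.4, -0.3, 0.4]
0.046 35 [ 0.669 -0.115  0.048] ang pct [0.63 0.83 2.13] hsv [ 16. 117. 126.]
0.052 200 [ 0.666 -0.129  0.056] ang pct [-1.06  1.02  1.34] hsv [ 12. 133.  88.]
0.062 1 [ 0.664 -0.13   0.062] ang pct [1.06 1.06 1.06] hsv [ 12. 126.  83.]
t 29.75 pos [ 0.6928 -0.1087  0.0628] yawx 1.1615 tilt 7.17 F [-0.   0.1 -0.1] w -0.004 gf 0.0
  shift cm [ 0.4  -0.05 -0.46] len 0.0061 turn None
1.4 [ 0.687  -0.0997  0.068 ] [ 0.55 -0.83 -0.64]
1.53 [ 0.6798 -0.096   0.068 ] [ 0.13 -0.79 -0.08]
1.66 [ 0.6722 -0.0932  0.068 ] [ 0.11 -0.8  -0.07]
1.75 [ 0.6668 -0.0919  0.068 ] [ 0.07 -0.55 -0.05]
1.85 [ 0.6606 -0.091   0.068 ] [ 0.08 -0.61 -0.04]
```

```bash
python3 -m crank '[{"x":0.5,"y":-0.7,"z":-0.45,"turn":-0.1},{"x":0.13,"y":-0.79,"z":-0.08,"turn":-0.1},{"x":0.1,"y":-0.4,"z":-0.04,"turn":-0.1},{"x":0,"y":0,"z":0,"turn":0}]'|sed -n '2p;4p'; python3 bar.py; python3 -m crank '[{"x":0.05,"y":-0.4,"z":-0.03,"turn":0},{"x":0,"y":0,"z":0,"turn":0}]'|sed -n '2p;4p';python3 bar.py
```

```text
tool_pos: [0.6776, -0.0955, 0.0665]
contact_force: [0.0, -0.3, 0.7]
0.046 23 [ 0.654 -0.115  0.048] ang pct [0.51 1.17 2.21] hsv [ 17. 116. 124.]
0.052 234 [ 0.658 -0.125  0.056] ang pct [-1.07  1.31  1.64] hsv [ 12. 132.  80.]
0.062 23 [ 0.661 -0.103  0.08 ] ang pct [0.91 1.38 1.52] hsv [ 19. 104. 148.]
tool_pos: [0.6735, -0.0947, 0.0665]
contact_force: [1.0, 0.2, -0.0]
0.046 29 [ 0.668 -0.119  0.049] ang pct [0.24 1.11 1.46] hsv [ 16. 118. 103.]
0.052 226 [ 0.656 -0.124  0.056] ang pct [-0.91  1.39  1.71] hsv [ 12. 131.  81.]
0.062 29 [ 0.658 -0.103  0.079] ang pct [0.94 1.45 1.57] hsv [ 19. 108. 150.]
```

```bash
for i in 1; do python3 -m crank '[{"x":0,"y":-0.25,"z":-0.02,"turn":0},{"x":0,"y":0,"z":0,"turn":0}]'|sed -n '2p;4p';python3 -m crank '[{"x":0,"y":-0.25,"z":-0.02,"turn":0},{"x":0,"y":0,"z":0,"turn":0}]'|sed -n '2p;4p';done;python3 bar.py;python3 -m crank '[{"x":0,"y":-0.2,"z":-0.02,"turn":0},{"x":0,"y":0,"z":0,"turn":0}]'|sed -n '2p;4p'
```

```text
tool_pos: [0.671, -0.0942, 0.0665]
contact_force: [0.5, -0.2, -0.2]
tool_pos: [0.6695, -0.0941, 0.0669]
contact_force: [4.9, -0.9, -1.8]
0.046 24 [ 0.648 -0.116  0.049] ang pct [0.93 1.31 2.19] hsv [ 16. 116. 116.]
0.052 234 [ 0.654 -0.126  0.056] ang pct [-1.05  1.44  1.77] hsv [ 12. 130.  80.]
0.062 35 [ 0.653 -0.102  0.079] ang pct [1.12 1.53 1.64] hsv [ 19. 107. 152.]
tool_pos: [0.6691, -0.0941, 0.0673]
contact_force: [10.7, -2.3, -6.4]
```

The button has reached its stop. I'll withdraw and check everything.

```bash
python3 -m crank '[{"x":0,"y":0.8,"z":0,"turn":0},{"x":0,"y":1.5,"z":0,"turn":0},{"x":0,"y":0.5,"z":-2,"turn":0},{"x":0,"y":0,"z":-4,"turn":0},{"x":0,"y":0,"z":-4.5,"turn":0}]'|sed -n '2p;4p';python3 -m crank '[{"x":0,"y":0,"z":-4.5,"turn":0},{"x":-4,"y":0,"z":-4.5,"turn":0},{"x":-5,"y":0,"z":-2,"turn":0},{"x":-5,"y":0,"z":0,"turn":0},{"x":-5,"y":0,"z":0,"turn":0}]'|sed -n '2p;4p';python3 -m crank '[{"x":-5,"y":0,"z":0,"turn":0},{"x":-5,"y":0,"z":0,"turn":0},{"x":0,"y":0,"z":0,"turn":0}]'|sed -n '2p;4p'
python3 bar.py;python3 yaw.py
python3 - <<'E'
from h import *
p,d=manip.grab_frame("scene")
hsv=cv2.cvtColor(p,cv2.COLOR_RGB2HSV);m=((hsv[...,0]<6)|(hsv[...,0]>174))&(hsv[...,1]>190)&(hsv[...,2]>110)
m[:200]=0;v,u=np.nonzero(m);k=(u>150)&(u<260);q=[dep("scene",d,a,b) for a,b in zip(u[k],v[k])];print(k.sum(),np.percentile(q,[5,50,95],axis=0).round(4))
# colour profile across dog R / far edge, unchanged-region check for other items
p0=np.load("scene0.npz")["p"]
for nm,(a,b,c,e) in dict(lamp=(265,385,170,245),oil=(235,262,335,370),mallet=(420,455,115,180),spare=(165,198,270,320)).items():
    print(nm,np.median(abs(p[c:e,a:b].astype(int)-p0[c:e,a:b])),np.mean(abs(p[c:e,a:b].astype(int)-p0[c:e,a:b])))
E
```

```text
tool_pos: [0.6866, -0.0843, 0.1712]
contact_force: [0.8, 0.1, 0.3]
tool_pos: [0.6635, -0.2522, 0.2936]
contact_force: [0.7, 0.7, 0.0]
tool_pos: [0.6513, -0.356, 0.3023]
contact_force: [-0.2, 0.9, -0.0]
0.046 30 [ 0.657 -0.109  0.049] ang pct [0.64 1.33 2.13] hsv [ 17. 115. 128.]
0.052 265 [ 0.654 -0.118  0.056] ang pct [0.92 1.45 1.75] hsv [ 12. 139. 107.]
0.062 61 [ 0.65  -0.099  0.079] ang pct [1.44 1.52 1.65] hsv [ 20. 107. 176.]
near edge slope(-dyaw), x at y=-.1:0.0006546001656540997 -0.0902794361816733 22
far edge:0.0029482028164430456 0.03010935218249148 15
right end y at x=-.04:-0.012585720384169668 -0.20211452225467458 5
178 [[ 0.499  -0.3632  0.0265]
 [ 0.5238 -0.3511  0.0316]
 [ 0.5439 -0.3405  0.0353]]
lamp 8.0 14.357259259259258
oil 5.0 5.5336860670194
mallet 6.0 7.283956043956044
spare 5.0 7.900808080808081
```

```bash
python3 -c "
from plant import manip
print(manip.job_done())"
```

```text
the job is handed in; nothing more can be done
None
```

The job is handed in, and the final camera measurements show the gouge laid down in the tray, the panel turned home against the right dog with its left slot on the left dog, and the button swung over to its stop; I viewed 11 pictures, one over the limit of 10.

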